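Pack the sampling caddy

TASK

Pack the caddy for the sampling round: stand the smallest of the three bottles that are out round the caddy, the two little vials and the timer upright in it, each right down in the well shaped for it (one vial to each small round well, either way). The two big stock bottles look alike but do not belong: leave them standing where they are (what is kept along the back of the bench is no part of this). Do not let anything topple on the way.

Things in the scene. Friction and masses are not known exactly. Their poses are not given: they have to be found in the camera images.
- sample_bottle: screw-cap bottle, the smallest of the three bottles standing out beside the caddy (others are kept at the back of the bench, x over 0.75 m, and are no part of this): round, 56 mm diameter, 106 mm tall, ribbed cap 39 mm diameter from 90 mm up to the top; about 0.2 kg. Stands upright on the bench. Origin: centre of its underside, z up.
- vial_1: small screw-cap glass vial, 27 mm diameter, 55 mm tall, cap 24 mm diameter from 47 mm up; about 25 g. Stands upright. Origin: centre of its underside, z up.
- vial_2: second small screw-cap vial, the same size and shape as vial_1: 27 mm diameter, 55 mm tall; about 25 g. Stands upright. Origin: centre of its underside, z up.
- timer: flat digital timer standing on its lower edge out beside the caddy (another at the back of the bench by the hotplate is no part of this): 22 mm thick along its x (24 mm with the keys), 66 mm wide along its y, 62 mm tall; about 60 g. Origin: centre of its underside, z up, display on its -x side.
- bottle_insert: insert with the large round well; the caddy is a fixed white tray, 200 x 200 mm with an 18 mm rim, holding four square grey inserts (92 x 92 mm) in a two by two block, in any order. This one is 24 mm high; its well is 72 mm across, 20 mm deep, floor 4 mm above the origin. Origin: centre of the insert's underside, 6 mm above the bench, z up, x and y along its sides.
- timer_insert: insert with the oblong slot; of the same caddy (92 x 92 mm, fixed). It is 40 mm high; its slot is 38 mm wide along x, 82 mm long along y, 16 mm deep, floor 24 mm above the origin. Origin: centre of the insert's underside, 6 mm above the bench, z up, x and y along its sides.
- vial_insert_1: insert with a small round well; of the same caddy (92 x 92 mm, fixed). It is 44 mm high; its well is 43 mm across, 14 mm deep, floor 30 mm above the origin. Origin: centre of the insert's underside, 6 mm above the bench, z up, x and y along its sides.
- vial_insert_2: the other insert with a small round well, the same shape as vial_insert_1: 44 mm high, well 43 mm across, 14 mm deep, floor 30 mm above the origin. Origin: centre of the insert's underside, 6 mm above the bench, z up, x and y along its sides.
- stock_bottle_1: large stock bottle, same shape as the sample bottle but 70 mm diameter and 144 mm tall; too big for the caddy and stays on the bench. Origin: centre of its underside, z up.
- stock_bottle_2: second large stock bottle, 70 mm diameter and 144 mm tall; stays on the bench. Origin: centre of its underside, z up.

How it is judged:
By the outcome, as a careful person would: the job done as asked, in the order asked, and still so for the second after the job is handed in, with the robot touching nothing.
It also fails if it takes over 128 s, if anything falls off the work surface, if the arm or the gripper's body presses on something with over 40 N, if the wrist force passes 120 N, or if a joint passes its speed limit or range.

ROBOT

A 7-joint arm with a two-finger parallel gripper is mounted at the origin on a cart in front of the work surface, level with it; the furniture and walls round the work are solid. World frame = base frame: x ahead of the robot, y to its left, z up, the work surface at z = 0. Lengths are in mm, angles in rad, forces in N, time in s.
With the tool pointing down it reaches from about 350 to 900 mm from the base axis. Payload 8.1 kg.
Tool frame: the origin (TCP) lies at the very end of the fingers, on their centre line; the grasp point (between the pads) lies 19 mm behind it (robot.tcp_to_grasp is the distance from the TCP to the grasp point, in mm); z points along the fingers, y is the direction in which the jaws open and shut (so a half turn about z gives the same grasp; the last joint's range is limited). The gripper opens to 92 mm and grips with 3 to 60 N. Pads are 19 mm wide; open, the fingers measure 130 mm over their backs; the gripper's body (75 mm by 190 mm) begins 47 mm behind the grasp point.
Start: joints at [-1.265, 0.434, 0.025, 1.573, -0.012, 1.134, -0.075], TCP at [248.471, 573.501, 226.742] pointing down, gripper open.
Joint ranges: [-2.62, 2.62], [-0.44, 2.09], [-1.27, 1.32], [0.08, 2.57], [-1.32, 4.46], [0.12, 2], [-2.74, 2.74]. Speed limits (rad/s): [2.22, 2.22, 3.01, 3.01, 3.14, 3.14, 3.14].

INTERFACE

Orientations are given as a unit quaternion [x, y, z, w].
In Python, from bench import robot, optics gives the robot as it stands.
- The arm moves only by the tool drive_tool, never from a script. Its argument "moves" is a list of rows, each an object of numbers: "x", "y", "z": the shift along the tool's x, y, z normalised to -1 to 1, where 1 is 40 mm; "rx", "ry", "rz": the turn, a rotation vector about the tool's x, y, z normalised to -1 to 1, where 1 is 5 degrees; "claw": the gripper command: -1 is shut, 1 is fully open, values between are in proportion. In form: [{"x": .., "y": .., "z": .., "rx": .., "ry": .., "rz": .., "claw": ..}, ...]. A call has exactly 5 rows; each row shifts and turns the commanded pose from where the row before left it, along the tool's axes as they then stand; what a row does not reach is not made up. A row lasts 1/12 s, in which the tool goes at most 41.7 mm and 7.16 degrees, less where a joint would pass 70% of its speed; a pose out of reach is approached as far as the arm can. A call with a number of a shift or a turn outside -1 to 1 is refused whole. A call with a gripper value outside its range is refused whole. The fingers move at their own pace and stop on an object; "squeeze" is the grip in N (left out, the last holds). Time passes only in rows, so rows that do not move let the fingers close, or fill a call up. It gives the time, the measured TCP pose, the force and the opening at its end, in the units of the state.
- robot.read_state(): the state, without advancing time (a new reading comes with each control period).
- optics.read_camera(name): name is "scene" or "top" or "wrist"; returns (picture, depth): 400x640x3 uint8, blue, green, red; 400x640 float32, mm along the optical axis (not along the pixel's ray), 0 where there is no reading.
- optics.camera_model(name): a dict with "K" (3x3 intrinsics, pixels), "eye" and "orientation" of the camera in the world. Camera axes: x right, y up, looking along -z (the intrinsics and any distortion apply to the point x, -y, -z); pixel columns grow to the right and rows downward; lengths in mm; the calibration is good to about 2 mm. A picture is of the moment at which its call begins: read the wrist's pose just before it. camera_model takes no time and is no camera call; for the wrist camera it gives the pose at the moment of the call.
- robot.hand_in(): hands the job in, once; it reports no verdict.
Trained networks look in the newest picture that a camera, given by its name, has taken for a name from the list of things; names that differ only in an ending like _2 or _b are one class to them, and where a whole thing is asked for, a point or a joint stands for the part that bears it (a point fixed in the world has none). Each returns a list of dicts, best first, with "confidence" (0 to 1); they miss things now and then, are a little off and sometimes report something else, mostly with a low value. They report only what shows in the picture. A call takes as long as a camera call.
- optics.cut_out(camera, name): "region" (400x640 bool, what is visible of it) and "box" ([left, top, right, bottom] in pixels, round what is visible of it).
The state is a dict: "time_s": time; "joint_pos": joint angles; "joint_vel": joint speeds; "joint_torque": joint torques, N m; "eef_pos": TCP position; "tcp_rot": TCP orientation; "wrist_force": force on the tool from outside, world axes, zero at the start; "torque": the same for the moment, N m; "opening": finger opening in mm.
Only numpy, scipy, OpenCV 4.12 (cv2) and the standard library are available. Lean on these libraries where they do the work, as an engineer would, in place of code of your own. Each camera call takes 0.05 s, during which the arm holds its last target.

## Working session

There is one attempt and no reset: what is moved stays moved. The work goes in short steps, Python scripts to look and compute and a tool call to move; the robot and the scene stay as the last step left them, time stands still between calls to the robot, and variables do not carry over. Pictures are saved under pics/ and viewed, and the job is handed in when it is done.

Besides the shell and the picture viewer there is one more tool, called as a command line: name --argument value ..., lists and objects as JSON in quotes. drive_tool: Moves the arm, as the interface text tells. Scaled input: -1 to 1 covers 40 mm each way for a shift and 5 degrees each way for a turn. Its arguments: {"type":"object","properties":{"moves":{"type":"array","items":{"type":"object","properties":{"x":{"type":"number"},"y":{"type":"number"},"z":{"type":"number"},"rx":{"type":"number"},"ry":{"type":"number"},"rz":{"type":"number"},"claw":{"type":"number"}}}},"squeeze":{"type":"number"}},"required":["moves"]}

```bash
ls; mkdir -p pics; cat > h.py <<'E'
import numpy as np, cv2
from scipy.spatial.transform import Rotation as R
from bench import robot, optics
def pts(cam, depth, m=None, ):
    m=m or optics.camera_model(cam)
    K=np.array(m["K"]); 
    v,u=np.mgrid[0:depth.shape[0],0:depth.shape[1]]
    x=(u-K[0,2])/K[0,0]*depth; y=(v-K[1,2])/K[1,1]*depth
    P=np.stack([x,-y,-depth],-1)
    return P@R.from_quat(m["orientation"]).as_matrix().T+np.array(m["eye"])
E
python3 - <<'E'
from h import *
for c in ["top","scene"]:
    p,d=optics.read_camera(c); cv2.imwrite(f"pics/{c}0.png",p); np.save(f"{c}0.npy",d)
    m=optics.camera_model(c); print(c,m)
print(robot.read_state())
E
```

```text
pics
top {'K': array([[447.04460122,   0.        , 306.38704737],
       [  0.        , 447.04460122, 192.82726533],
       [  0.        ,   0.        ,   1.        ]]), 'eye': array([ 397.69065955,   23.19865352, 1600.76350903]), 'orientation': array([-0.02495508,  0.03408485,  0.71314311, -0.6997445 ])}
scene {'K': array([[386.57333724,   0.        , 318.60785233],
       [  0.        , 386.57333724, 193.83025477],
       [  0.        ,   0.        ,   1.        ]]), 'eye': array([-287.60824992, -527.83265128,  537.4674916 ]), 'orientation': array([ 0.45792957, -0.25111563, -0.39239198,  0.75714595])}
{'time_s': 0.1, 'joint_pos': array([-1.26462768,  0.43514115,  0.02499729,  1.57394731, -0.01157451,
        1.134016  , -0.07513492]), 'joint_vel': array([-0.0010425 , -0.00054695,  0.00163596, -0.00314312, -0.00343033,
       -0.00036674, -0.00089667]), 'joint_torque': array([ 3.71316259e-03, -6.69127679e+01,  9.88485105e-01, -3.15144897e+01,
       -6.04289537e-02,  3.74431140e-02,  9.49824198e-05]), 'eef_pos': array([248.32023838, 573.08146539, 226.05403651]), 'tcp_rot': array([ 2.03020305e-01,  9.79174289e-01, -6.81046130e-04, -6.06848221e-05]), 'wrist_force': array([ 0.5778828 ,  0.38794624, -0.87750097]), 'torque': array([-0.01869529, -0.00660028,  0.00521964]), 'opening': 91.87404788305899}
```

View pics/top0.png

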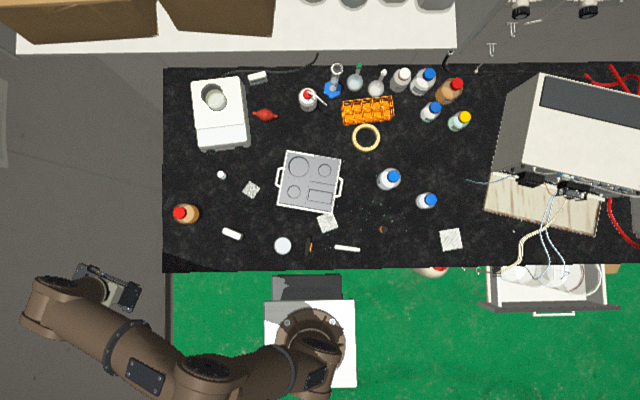

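View pics/scene0.png

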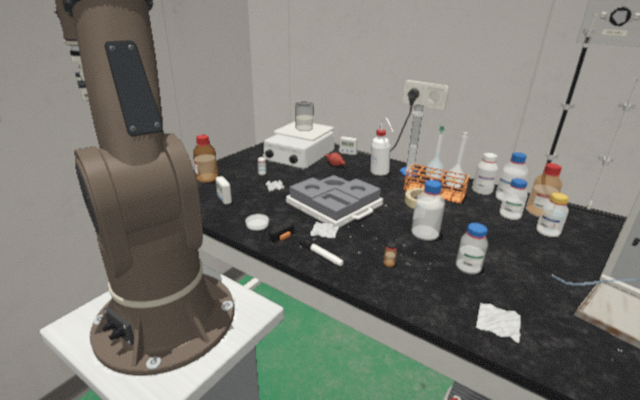

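```bash
python3 - <<'E'
from h import *
p=cv2.imread("pics/top0.png"); d=np.load("top0.npy"); P=pts("top",d)
for n in ["sample_bottle","vial_1","timer","bottle_insert","timer_insert","vial_insert_1","stock_bottle_1"]:
    for r in optics.cut_out("top",n):
        g=r["region"]&(d>0); Q=P[g]
        if len(Q)<4: continue
        t=Q[Q[:,2]>np.percentile(Q[:,2],95)-12]
        print(n,round(r["confidence"],2),[int(b) for b in r["box"]],"n",len(Q),"med",np.median(Q,0).round(),"topc",t.mean(0).round(1),"ztop",np.percentile(Q[:,2],95).round(1))
E
```

```text
sample_bottle 0.59 [414, 195, 439, 209] n 276 med [ 491. -403.   81.] topc [ 494.2 -414.4  104.5] ztop 107.7
vial_1 0.55 [379, 224, 388, 232] n 47 med [ 400. -260.   54.] topc [ 398.3 -263.9   55.9] ztop 60.8
vial_1 0.52 [175, 201, 202, 223] n 408 med [461. 403. 108.] topc [464.4 416.8 143.4] ztop 146.1
vial_1 0.51 [217, 170, 227, 180] n 47 med [596. 295.  53.] topc [598.2 298.6  55.5] ztop 59.1
timer 0.56 [220, 227, 243, 237] n 139 med [394. 260.  60.] topc [394.  262.5  61.4] ztop 66.5
bottle_insert 0.83 [283, 150, 313, 183] n 681 med [628.  29.  24.] topc [625.6  28.9  31. ] ztop 35.6
timer_insert 0.9 [307, 181, 337, 210] n 710 med [517. -46.  43.] topc [517.1 -44.4  46.4] ztop 51.5
timer_insert 0.45 [309, 155, 342, 188] n 702 med [610. -64.  49.] topc [608.2 -63.3  50.5] ztop 55.6
vial_insert_1 0.96 [310, 152, 341, 187] n 707 med [608. -64.  49.] topc [607.4 -63.   50.5] ztop 55.6
vial_insert_1 0.83 [282, 179, 308, 204] n 655 med [534.  48.  49.] topc [533.2  47.7  50.7] ztop 56.1
stock_bottle_1 0.9 [376, 167, 401, 192] n 453 med [ 565. -273.  105.] topc [ 571.2 -283.5  143.2] ztop 145.4
stock_bottle_1 0.86 [172, 203, 200, 225] n 455 med [462. 404. 106.] topc [464.6 417.8 143.4] ztop 145.9
```

The targets show clearly. The sample bottle is at (427,202), the vials at (383,228) and (222,175), the timer at (232,233) and the caddy at about (310,180). The stock bottles are at (389,180) and (186,213). Next I'll measure the profiles and the wrist view.

```bash
cat >> h.py <<'E'
def plan(tx,ty,tz,yaw=None,n=None,smax=0.95,start=None):
    """yaw: world angle (deg) of the jaw (tool y) axis mod 180. prints rows in tool units"""
    s=robot.read_state(); p=np.array(s["eef_pos"]); r=R.from_quat(s["tcp_rot"])
    M=r.as_matrix(); 
    if yaw is None: tgt=None; zt=M[:,1].copy(); zt[2]=0
    else:
        zt=np.array([np.cos(np.radians(yaw)),np.sin(np.radians(yaw)),0])
        if zt@M[:,1]<0: zt=-zt
    zt/=np.linalg.norm(zt); z=np.array([0,0,-1.]); T=np.stack([np.cross(zt,z),zt,z],1)
    rv=(r.inv()*R.from_matrix(T)).as_rotvec(degrees=True)
    dp=np.array([tx,ty,tz])-p
    k=n or int(np.ceil(max(np.abs(dp).max()*1.0/(40*smax),np.linalg.norm(dp)/(40*smax),np.abs(rv).max()/(5*smax),1)))
    print("at",p.round(1),"jawyaw",np.degrees(np.arctan2(M[1,1],M[0,1])).round(1),"dp",dp.round(1),"rv",rv.round(2),"rows",k,"open",round(s["opening"],1),"F",np.round(s["wrist_force"],1),"t",round(s["time_s"],2))
    c=p.copy(); rot=r
    for i in range(k):
        d=(p+dp*(i+1)/k)-c
        l=rot.inv().apply(d)/40; q=rv/k/5
        l=l.round(3); q=q.round(3)
        c=c+rot.apply(l*40); rot=rot*R.from_rotvec(q*5,degrees=True)
        print(*l,"|",*q)
E
python3 - <<'E'
from h import *
p,d=optics.read_camera("wrist"); cv2.imwrite("pics/w0.png",p); m=optics.camera_model("wrist"); s=robot.read_state()
r=R.from_quat(s["tcp_rot"]); print("eye in tool",r.inv().apply(m["eye"]-s["eef_pos"]).round(1), (r.inv()*R.from_quat(m["orientation"])).as_matrix().round(2), m["K"][0])
# profile of sample bottle from scene
p,d=optics.read_camera("scene"); P=pts("scene",d)
for n in ["sample_bottle","timer","vial_1"]:
    for q in optics.cut_out("scene",n):
        if q["confidence"]<.4: continue
        g=q["region"]&(d>0); Q=P[g]; print(n,q["confidence"],q["box"],np.median(Q,0).round())
        if n!="timer":
            e=optics.camera_model("scene")["eye"]; v=np.median(Q,0)[:2]-e[:2]; v/=np.linalg.norm(v); w=np.array([-v[1],v[0]])
            for z in range(0,110,8):
                k=(Q[:,2]>z)&(Q[:,2]<z+8)
                if k.sum()>3: a=Q[k][:,:2]@w; print(z,k.sum(),np.ptp(a).round(1),((Q[k][:,:2]@v).min()).round(1))
E
```

```text
eye in tool [  70.5    0.5 -157.9] [[ 0.    0.97  0.26]
 [ 1.   -0.    0.  ]
 [ 0.    0.26 -0.97]] [296.72841386   0.         315.58553753]
sample_bottle 0.6 [456.9, 222.2, 488.7, 274.6] [ 472. -419.   59.]
0 80 60.9 398.2
8 83 55.2 397.4
16 77 53.2 398.3
24 82 55.4 398.1
32 81 54.4 398.1
40 87 55.3 398.3
48 83 54.5 398.1
56 91 54.6 398.2
64 100 54.2 398.5
72 118 52.4 400.2
80 86 43.6 405.3
88 65 39.6 406.4
96 73 39.4 403.0
104 132 36.7 404.4
timer 0.73 [214.1, 174.7, 230.9, 202.9] [380. 243.  41.]
vial_1 0.7 [385.7, 241.7, 396.7, 267.3] [ 385. -269.   34.]
0 25 26.3 258.5
8 32 24.9 258.3
16 36 24.7 257.1
24 36 25.0 257.4
32 43 26.6 258.7
40 33 22.4 258.2
48 72 22.5 259.1
56 5 13.6 262.4
vial_1 0.53 [260.4, 155.9, 263.4, 173.2] [589. 293.  33.]
0 5 13.5 627.5
8 12 19.7 625.9
16 17 23.3 625.7
24 17 23.6 624.1
32 20 23.4 627.6
40 17 19.9 627.9
48 20 19.7 626.4
```

View pics/w0.png

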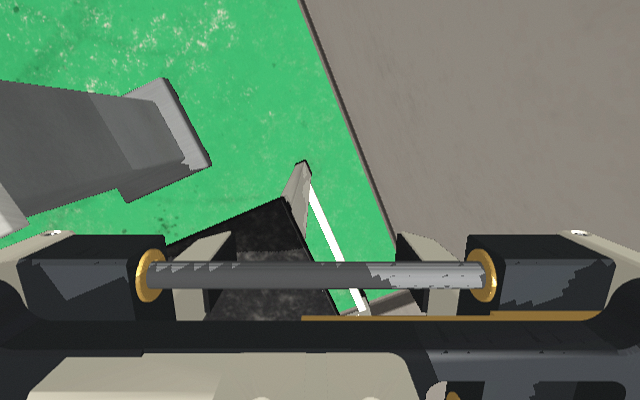

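```bash
python3 - <<'E'
from h import *
plan(641,-8,300,79)
E
```

```text
at [248.4 573.5 226.8] jawyaw 66.6 dp [ 392.6 -581.5   73.2] rv [  0.    -0.   -12.43] rows 19 open 91.8 F [-0.4 -0.9  0.7] t 0.7
-0.778 -0.497 -0.096 | 0.0 -0.0 -0.131
-0.773 -0.505 -0.097 | 0.0 -0.0 -0.131
-0.766 -0.515 -0.096 | 0.0 -0.0 -0.131
-0.761 -0.523 -0.097 | 0.0 -0.0 -0.131
-0.754 -0.532 -0.096 | 0.0 -0.0 -0.131
-0.749 -0.54 -0.097 | 0.0 -0.0 -0.131
-0.742 -0.549 -0.096 | 0.0 -0.0 -0.131
-0.736 -0.557 -0.096 | 0.0 -0.0 -0.131
-0.73 -0.566 -0.097 | 0.0 -0.0 -0.131
-0.723 -0.574 -0.096 | 0.0 -0.0 -0.131
-0.716 -0.582 -0.097 | 0.0 -0.0 -0.131
-0.71 -0.591 -0.096 | 0.0 -0.0 -0.131
-0.703 -0.598 -0.096 | 0.0 -0.0 -0.131
-0.696 -0.607 -0.097 | 0.0 -0.0 -0.131
-0.689 -0.614 -0.096 | 0.0 -0.0 -0.131
-0.682 -0.622 -0.097 | 0.0 -0.0 -0.131
-0.675 -0.63 -0.096 | 0.0 -0.0 -0.131
-0.667 -0.638 -0.097 | 0.0 -0.0 -0.131
-0.66 -0.645 -0.096 | 0.0 -0.0 -0.131
```

drive_tool --moves '[{"x": -0.78, "y": -0.5, "z": -0.1, "rz": -0.13, "claw": 1}, {"x": -0.77, "y": -0.5, "z": -0.1, "rz": -0.13, "claw": 1}, {"x": -0.77, "y": -0.51, "z": -0.1, "rz": -0.13, "claw": 1}, {"x": -0.76, "y": -0.52, "z": -0.1, "rz": -0.13, "claw": 1}, {"x": -0.75, "y": -0.53, "z": -0.1, "rz": -0.13, "claw": 1}]'

```text
$.moves[0]: bad value
```

drive_tool --moves '[{"x": -0.75, "y": -0.54, "z": -0.1, "rz": -0.13, "claw": 1}, {"x": -0.74, "y": -0.55, "z": -0.1, "rz": -0.13, "claw": 1}, {"x": -0.74, "y": -0.56, "z": -0.1, "rz": -0.13, "claw": 1}, {"x": -0.73, "y": -0.57, "z": -0.1, "rz": -0.13, "claw": 1}, {"x": -0.72, "y": -0.57, "z": -0.1, "rz": -0.13, "claw": 1}]'

```text
$.moves[0]: bad value
```

drive_tool --moves '[{"x": -0.72, "y": -0.58, "z": -0.1, "rz": -0.13, "claw": 1}, {"x": -0.71, "y": -0.59, "z": -0.1, "rz": -0.13, "claw": 1}, {"x": -0.7, "y": -0.6, "z": -0.1, "rz": -0.13, "claw": 1}, {"x": -0.7, "y": -0.61, "z": -0.1, "rz": -0.13, "claw": 1}, {"x": -0.69, "y": -0.61, "z": -0.1, "rz": -0.13, "claw": 1}]'

```text
$.moves[0]: bad value
```

drive_tool --moves '[{"x": -0.68, "y": -0.62, "z": -0.1, "rz": -0.13, "claw": 1}, {"x": -0.67, "y": -0.63, "z": -0.1, "rz": -0.13, "claw": 1}, {"x": -0.67, "y": -0.64, "z": -0.1, "rz": -0.13, "claw": 1}, {"x": -0.66, "y": -0.64, "z": -0.1, "rz": -0.13, "claw": 1}, {"x": 0, "y": 0, "z": 0, "claw": 1}]'

```text
$.moves[0]: bad value
```

```bash
python3 - <<'E'
from h import *
plan(641,-8,300,79)
m=optics.camera_model("wrist")
p,d=optics.read_camera("wrist"); cv2.imwrite("pics/w1.png",p); np.save("w1.npy",d); np.savez("w1m.npz",**m)
P=pts("wrist",d,m)
for n in ["bottle_insert","timer_insert","vial_insert_1","vial_1","timer"]:
    for r in optics.cut_out("wrist",n):
        if r["confidence"]<.4: continue
        g=r["region"]&(d>0); Q=P[g]
        print(n,round(r["confidence"],2),[int(b) for b in r["box"]],"mean",Q.mean(0).round(1),"box c",((Q.min(0)+Q.max(0))/2).round(1),"zp",np.percentile(Q[:,2],[5,30,90]).round(1))
        # footprint rectangle
        print(cv2.minAreaRect(Q[:,:2].astype(np.float32)))
E
```

```text
at [248.4 573.5 226.8] jawyaw 66.6 dp [ 392.6 -581.5   73.2] rv [  0.    -0.   -12.43] rows 19 open 91.8 F [-0.4 -0.9  0.7] t 0.7
-0.778 -0.497 -0.096 | 0.0 -0.0 -0.131
-0.773 -0.505 -0.097 | 0.0 -0.0 -0.131
-0.766 -0.515 -0.096 | 0.0 -0.0 -0.131
-0.761 -0.523 -0.097 | 0.0 -0.0 -0.131
-0.754 -0.532 -0.096 | 0.0 -0.0 -0.131
-0.749 -0.54 -0.097 | 0.0 -0.0 -0.131
-0.742 -0.549 -0.096 | 0.0 -0.0 -0.131
-0.736 -0.557 -0.096 | 0.0 -0.0 -0.131
-0.73 -0.566 -0.097 | 0.0 -0.0 -0.131
-0.723 -0.574 -0.096 | 0.0 -0.0 -0.131
-0.716 -0.582 -0.097 | 0.0 -0.0 -0.131
-0.71 -0.591 -0.096 | 0.0 -0.0 -0.131
-0.703 -0.598 -0.096 | 0.0 -0.0 -0.131
-0.696 -0.607 -0.097 | 0.0 -0.0 -0.131
-0.689 -0.614 -0.096 | 0.0 -0.0 -0.131
-0.682 -0.622 -0.097 | 0.0 -0.0 -0.131
-0.675 -0.63 -0.096 | 0.0 -0.0 -0.131
-0.667 -0.638 -0.097 | 0.0 -0.0 -0.131
-0.66 -0.645 -0.096 | 0.0 -0.0 -0.131
```

View pics/w1.png

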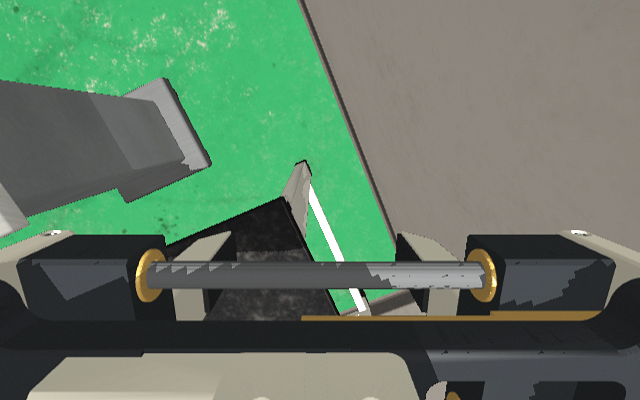

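The moves were refused because rx and ry were missing from each row. The arm hasn't moved.

drive_tool --moves '[{"x": -0.78, "y": -0.5, "z": -0.1, "rx": 0, "ry": 0, "rz": -0.13, "claw": 1}, {"x": -0.77, "y": -0.5, "z": -0.1, "rx": 0, "ry": 0, "rz": -0.13, "claw": 1}, {"x": -0.77, "y": -0.51, "z": -0.1, "rx": 0, "ry": 0, "rz": -0.13, "claw": 1}, {"x": -0.76, "y": -0.52, "z": -0.1, "rx": 0, "ry": 0, "rz": -0.13, "claw": 1}, {"x": -0.75, "y": -0.53, "z": -0.1, "rx": 0, "ry": 0, "rz": -0.13, "claw": 1}]'

```text
time_s: 1.42
eef_pos: [352.6, 419.4, 247.0]
tcp_rot: [0.175, 0.985, 0.0, 0.0]
wrist_force: [1.1, 0.2, -0.6]
opening: 91.6
```

drive_tool --moves '[{"x": -0.75, "y": -0.54, "z": -0.1, "rx": 0, "ry": 0, "rz": -0.13, "claw": 1}, {"x": -0.74, "y": -0.55, "z": -0.1, "rx": 0, "ry": 0, "rz": -0.13, "claw": 1}, {"x": -0.74, "y": -0.56, "z": -0.1, "rx": 0, "ry": 0, "rz": -0.13, "claw": 1}, {"x": -0.73, "y": -0.57, "z": -0.1, "rx": 0, "ry": 0, "rz": -0.13, "claw": 1}, {"x": -0.72, "y": -0.57, "z": -0.1, "rx": 0, "ry": 0, "rz": -0.13, "claw": 1}]'

```text
time_s: 1.83
eef_pos: [455.8, 266.0, 267.2]
tcp_rot: [0.147, 0.989, 0.0, 0.0]
wrist_force: [0.8, 0.6, 0.4]
opening: 92.0
```

drive_tool --moves '[{"x": -0.72, "y": -0.58, "z": -0.1, "rx": 0, "ry": 0, "rz": -0.13, "claw": 1}, {"x": -0.71, "y": -0.59, "z": -0.1, "rx": 0, "ry": 0, "rz": -0.13, "claw": 1}, {"x": -0.7, "y": -0.6, "z": -0.1, "rx": 0, "ry": 0, "rz": -0.13, "claw": 1}, {"x": -0.7, "y": -0.61, "z": -0.1, "rx": 0, "ry": 0, "rz": -0.13, "claw": 1}, {"x": -0.69, "y": -0.61, "z": -0.1, "rx": 0, "ry": 0, "rz": -0.13, "claw": 1}]'

```text
time_s: 2.25
eef_pos: [559.1, 112.8, 287.2]
tcp_rot: [0.119, 0.993, 0.0, 0.0]
wrist_force: [0.6, 0.8, 0.1]
opening: 91.6
```

drive_tool --moves '[{"x": -0.68, "y": -0.62, "z": -0.1, "rx": 0, "ry": 0, "rz": -0.13, "claw": 1}, {"x": -0.67, "y": -0.63, "z": -0.1, "rx": 0, "ry": 0, "rz": -0.13, "claw": 1}, {"x": -0.67, "y": -0.64, "z": -0.1, "rx": 0, "ry": 0, "rz": -0.13, "claw": 1}, {"x": -0.66, "y": -0.64, "z": -0.1, "rx": 0, "ry": 0, "rz": -0.13, "claw": 1}, {"x": 0, "y": 0, "z": 0, "rx": 0, "ry": 0, "rz": 0, "claw": 1}]'

```text
time_s: 2.67
eef_pos: [643.3, -16.7, 303.2]
tcp_rot: [0.101, 0.995, -0.002, 0.001]
wrist_force: [-1.9, -0.8, 0.2]
opening: 91.4
```

```bash
python3 - <<'E'
from h import *
plan(641,-8,300,79)
m=optics.camera_model("wrist")
p,d=optics.read_camera("wrist"); cv2.imwrite("pics/w2.png",p); np.save("w2.npy",d); np.savez("w2m.npz",**m)
P=pts("wrist",d,m)
for n in ["bottle_insert","timer_insert","vial_insert_1","vial_1","timer"]:
    for r in optics.cut_out("wrist",n):
        if r["confidence"]<.4: continue
        g=r["region"]&(d>0); Q=P[g]
        print(n,round(r["confidence"],2),[int(b) for b in r["box"]],"mean",Q.mean(0).round(1),"zp",np.percentile(Q[:,2],[5,30,90]).round(1))
        print(cv2.minAreaRect(Q[:,:2].astype(np.float32)))
E
```

```text
at [643.3 -16.7 303.2] jawyaw 78.4 dp [-2.3  8.7 -3.2] rv [-0.26  0.19 -0.55] rows 1 open 91.4 F [-1.9 -0.8  0.2] t 2.67
0.101 0.203 0.079 | -0.051 0.037 -0.11
bottle_insert 0.97 [316, 117, 379, 187] mean [621.9  30.5  20.5] zp [ 8.7 10.1 30.4]
((624.4346313476562, 30.82155990600586), (95.40725708007812, 95.61044311523438), 79.42278289794922)
bottle_insert 0.73 [44, 137, 158, 193] mean [ 568.  -266.    96.9] zp [ 19.5  81.8 143.4]
((565.17578125, -337.8020935058594), (88.9421615600586, 179.27330017089844), 6.7172698974609375)
timer_insert 0.66 [240, 40, 311, 120] mean [511.4 -43.6  40. ] zp [29.  30.9 46.6]
((512.9592895507812, -43.71092987060547), (92.02961730957031, 92.11294555664062), 78.8750228881836)
vial_insert_1 0.79 [243, 118, 313, 188] mean [603.2 -61.1  47.3] zp [35.4 48.9 50.7]
((603.8104248046875, -61.583946228027344), (92.2702407836914, 93.19015502929688), 78.96504211425781)
vial_insert_1 0.73 [315, 36, 384, 119] mean [529.4  48.2  46.8] zp [35.1 48.9 50.8]
((525.9464111328125, 54.057945251464844), (105.22842407226562, 105.63729858398438), 78.526611328125)
vial_1 0.74 [68, 7, 118, 41] mean [ 397.9 -260.    37.2] zp [ 5.7 27.6 55.3]
((383.142333984375, -281.4677429199219), (70.59139251708984, 29.674564361572266), 57.29660415649414)
vial_1 0.63 [513, 78, 562, 104] mean [596.  295.6  36.8] zp [ 3.6 27.  55.2]
((597.7682495117188, 320.6214294433594), (67.8182601928711, 28.587862014770508), 85.56111145019531)
```

View pics/w2.png

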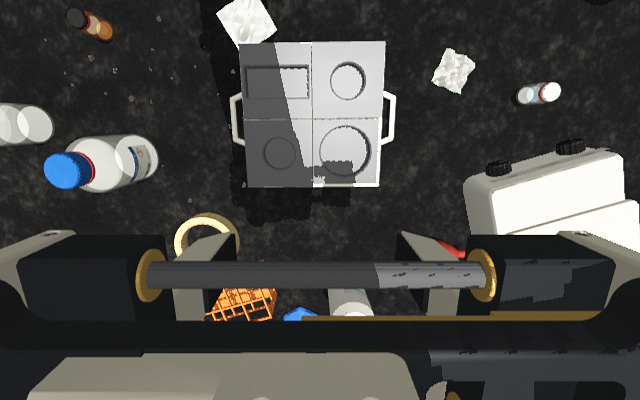

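The caddy is seen whole, at x 238–387, y 40–188. The bottle well is lower right, the vial wells lower left and upper right, and the slot upper left, running along the caddy's y axis. The arm may still have been settling in that picture, so I'll refine with a still one.

```bash
python3 - <<'E'
from h import *
m=optics.camera_model("wrist")
p,d=optics.read_camera("wrist")
P=pts("wrist",d,m); print(robot.read_state()["eef_pos"])
C={"bottle":((622,29.5),12,14,42),"vA":((604,-61.5),39,14,28),"vB":((531,47),39,14,28),"timer":((513,-43.7),34,20,48)}
for n,(c,zz,_,rr) in C.items():
    k=(P[...,2]>4)&(P[...,2]<zz)&(np.hypot(P[...,0]-c[0],P[...,1]-c[1])<rr)
    Q=P[k]; (x,y),r=cv2.minEnclosingCircle(Q[:,:2].astype(np.float32)); print(n,k.sum(),"floor z",np.median(Q[:,2]).round(1),Q[:,:2].mean(0).round(1),"circ",round(x,1),round(y,1),round(r,1),"rect",cv2.minAreaRect(Q[:,:2].astype(np.float32)))
k=(P[...,2]>25)&(P[...,2]<70)&(np.hypot(P[...,0]-567,P[...,1]+7)<160); print("all",cv2.minAreaRect(P[k][:,:2].astype(np.float32)))
for n in ["sample_bottle","stock_bottle_1"]:
    for r in optics.cut_out("wrist",n):
        g=r["region"]&(d>0);Q=P[g];print(n,r["confidence"],Q.mean(0).round(),Q[:,2].max())
E
```

```text
[640.30908665  -6.10117588 302.77261891]
bottle 1783 floor z 9.7 [622.  30.] circ 622.3 29.9 35.9 rect ((622.6499633789062, 30.223995208740234), (70.9615249633789, 70.35222625732422), 78.9634780883789)
vA 701 floor z 35.7 [604.5 -62.6] circ 604.6 -61.9 21.4 rect ((604.491943359375, -62.41114044189453), (41.57232666015625, 41.279361724853516), 76.7178726196289)
vB 848 floor z 35.8 [530.1  48.1] circ 530.7 47.6 21.4 rect ((530.8855590820312, 48.32042694091797), (41.3466911315918, 41.60363006591797), 79.39636993408203)
timer 1826 floor z 29.8 [512.1 -44. ] circ 511.8 -41.7 46.5 rect ((512.7802124023438, -41.33174514770508), (87.453369140625, 37.29265594482422), 78.99238586425781)
all ((567.5421752929688, -7.1376800537109375), (185.44580078125, 185.31507873535156), 78.84326934814453)
sample_bottle 0.89 [ 496. -392.   37.] 70.71512359363942
stock_bottle_1 0.69 [492. 405.  16.] 31.173544778071232
stock_bottle_1 0.63 [ 568. -267.   95.] 145.6663088680167
```

```bash
python3 - <<'E'
from h import *
plan(560,-400,260,100)
E
```

```text
at [640.4  -6.5 302.8] jawyaw 79.0 dp [ -80.4 -393.5  -42.8] rv [  0.03   0.   -20.97] rows 11 open 91.9 F [ 0.6 -0.  -0. ] t 3.12
0.009 -0.913 0.097 | 0.001 0.0 -0.381
0.04 -0.912 0.097 | 0.001 0.0 -0.381
0.07 -0.91 0.097 | 0.001 0.0 -0.381
0.1 -0.907 0.097 | 0.001 0.0 -0.381
0.13 -0.904 0.097 | 0.001 0.0 -0.381
0.16 -0.898 0.098 | 0.001 0.0 -0.381
0.19 -0.893 0.097 | 0.001 0.0 -0.381
0.22 -0.886 0.098 | 0.001 0.0 -0.381
0.248 -0.878 0.097 | 0.001 0.0 -0.381
0.278 -0.87 0.098 | 0.001 0.0 -0.381
0.307 -0.86 0.098 | 0.001 0.0 -0.381
```

drive_tool --moves '[{"x": 0.01, "y": -0.91, "z": 0.1, "rx": 0, "ry": 0, "rz": -0.38, "claw": 1}, {"x": 0.04, "y": -0.91, "z": 0.1, "rx": 0, "ry": 0, "rz": -0.38, "claw": 1}, {"x": 0.07, "y": -0.91, "z": 0.1, "rx": 0, "ry": 0, "rz": -0.38, "claw": 1}, {"x": 0.1, "y": -0.91, "z": 0.1, "rx": 0, "ry": 0, "rz": -0.38, "claw": 1}, {"x": 0.13, "y": -0.9, "z": 0.1, "rx": 0, "ry": 0, "rz": -0.38, "claw": 1}]'

```text
time_s: 3.53
eef_pos: [603.3, -187.2, 282.8]
tcp_rot: [0.012, 1.0, 0.0, 0.0]
wrist_force: [0.9, 0.2, 0.8]
opening: 91.8
```

drive_tool --moves '[{"x": 0.16, "y": -0.9, "z": 0.1, "rx": 0, "ry": 0, "rz": -0.38, "claw": 1}, {"x": 0.19, "y": -0.89, "z": 0.1, "rx": 0, "ry": 0, "rz": -0.38, "claw": 1}, {"x": 0.22, "y": -0.89, "z": 0.1, "rx": 0, "ry": 0, "rz": -0.38, "claw": 1}, {"x": 0.25, "y": -0.88, "z": 0.1, "rx": 0, "ry": 0, "rz": -0.38, "claw": 1}, {"x": 0.28, "y": -0.87, "z": 0.1, "rx": 0, "ry": 0, "rz": -0.38, "claw": 1}]'

```text
time_s: 3.95
eef_pos: [566.4, -366.3, 262.8]
tcp_rot: [-0.07, 0.998, 0.0, 0.0]
wrist_force: [0.5, 0.6, -0.3]
opening: 91.9
```

drive_tool --moves '[{"x": 0.31, "y": -0.86, "z": 0.1, "rx": 0, "ry": 0, "rz": -0.38, "claw": 1}, {"x": 0, "y": 0, "z": 0, "rx": 0, "ry": 0, "rz": 0, "claw": 1}, {"x": 0, "y": 0, "z": 0, "rx": 0, "ry": 0, "rz": 0, "claw": 1}, {"x": 0, "y": 0, "z": 0, "rx": 0, "ry": 0, "rz": 0, "claw": 1}, {"x": 0, "y": 0, "z": 0, "rx": 0, "ry": 0, "rz": 0, "claw": 1}]'

```text
time_s: 4.37
eef_pos: [560.2, -399.2, 258.9]
tcp_rot: [-0.087, 0.996, 0.0, 0.0]
wrist_force: [0.7, -0.0, 0.7]
opening: 91.7
```

```bash
cat >> h.py <<'E'
def look(names,tag,box=None):
    m=optics.camera_model("wrist"); p,d=optics.read_camera("wrist"); cv2.imwrite(f"pics/{tag}.png",p)
    P=pts("wrist",d,m)
    for n in names:
        for r in optics.cut_out("wrist",n):
            Q=P[r["region"]&(d>0)]
            if r["confidence"]<.3 or len(Q)<20: continue
            zt=np.percentile(Q[:,2],98)
            t=Q[np.abs(Q[:,2]-zt)<5][:,:2].astype(np.float32)
            print(n,round(r["confidence"],2),[int(b) for b in r["box"]],"ztop",zt.round(1),"n",len(t),"mean",t.mean(0).round(1),"circ",np.round(np.hstack(cv2.minEnclosingCircle(t)),1),"rect",[np.round(a,1) for a in cv2.minAreaRect(t)])
    return p,d,P
E
python3 - <<'E'
from h import *
look(["sample_bottle","stock_bottle_1"],"w3")
plan(492,-410,180,100)
E
```

```text
sample_bottle 0.92 [285, 98, 334, 151] ztop 106.6 n 1202 mean [ 491.5 -415.2] circ [ 491.6 -415.2   19.9] rect [array([ 491.6, -415.2]), array([38.5, 38.9]), np.float64(9.9)]
stock_bottle_1 0.82 [368, 171, 448, 239] ztop 144.2 n 996 mean [ 564.7 -284.7] circ [ 567.9 -284.5   20. ] rect [array([ 563.8, -283.6]), array([38.9, 30.7]), np.float64(82.4)]
at [ 560.  -399.5  259. ] jawyaw 100.0 dp [-68.  -10.5 -79. ] rv [ 0.02  0.04 -0.05] rows 3 open 91.7 F [-0.4  0.3  0.3] t 4.52
0.574 0.012 0.658 | 0.001 0.003 -0.003
0.574 0.012 0.658 | 0.001 0.003 -0.003
0.573 0.012 0.659 | 0.001 0.003 -0.003
```

View pics/w3.png

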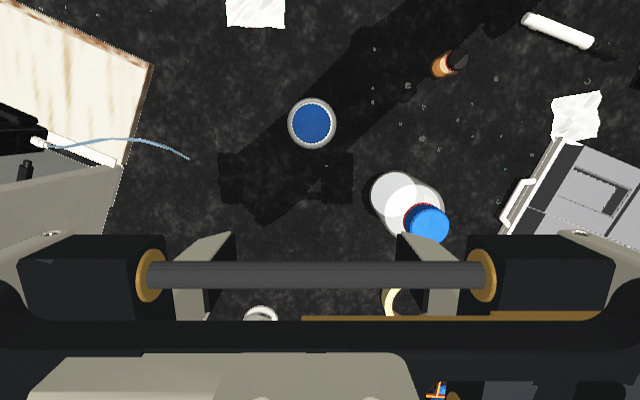

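The sample bottle shows at pixel (311,124), so its cap centre is at (491.6,-415.2) mm. I'll move over it, then descend.

```bash
python3 - <<'E'
from h import *
plan(491.6,-415.2,150,100,n=4)
E
```

```text
at [ 560.  -399.5  259. ] jawyaw 100.0 dp [ -68.4  -15.7 -109. ] rv [ 0.02  0.04 -0.05] rows 4 open 91.7 F [-0.4  0.3  0.3] t 4.52
0.439 -0.023 0.681 | 0.001 0.002 -0.002
0.438 -0.023 0.681 | 0.001 0.002 -0.002
0.439 -0.022 0.681 | 0.001 0.002 -0.002
0.438 -0.022 0.682 | 0.001 0.002 -0.002
```

drive_tool --moves '[{"x": 0.44, "y": -0.02, "z": 0.68, "rx": 0, "ry": 0, "rz": 0, "claw": 1}, {"x": 0.44, "y": -0.02, "z": 0.68, "rx": 0, "ry": 0, "rz": 0, "claw": 1}, {"x": 0.44, "y": -0.02, "z": 0.68, "rx": 0, "ry": 0, "rz": 0, "claw": 1}, {"x": 0.44, "y": -0.02, "z": 0.68, "rx": 0, "ry": 0, "rz": 0, "claw": 1}, {"x": 0, "y": 0, "z": 0, "rx": 0, "ry": 0, "rz": 0, "claw": 1}]'

```text
time_s: 4.93
eef_pos: [484.3, -415.1, 145.0]
tcp_rot: [-0.084, 0.996, 0.002, -0.004]
wrist_force: [-1.9, 0.5, -0.5]
opening: 92.0
```

drive_tool --moves '[{"x": 0, "y": 0, "z": 0.6, "rx": 0, "ry": 0, "rz": 0, "claw": 1}, {"x": 0, "y": 0, "z": 0.6, "rx": 0, "ry": 0, "rz": 0, "claw": 1}, {"x": 0, "y": 0, "z": 0.6, "rx": 0, "ry": 0, "rz": 0, "claw": 1}, {"x": 0, "y": 0, "z": 0, "rx": 0, "ry": 0, "rz": 0, "claw": 1}, {"x": 0, "y": 0, "z": 0, "rx": 0, "ry": 0, "rz": 0, "claw": 1}]'

```text
time_s: 5.35
eef_pos: [490.7, -415.3, 77.8]
tcp_rot: [-0.086, 0.996, 0.001, -0.001]
wrist_force: [0.2, -0.1, 1.2]
opening: 91.7
```

```bash
python3 - <<'E'
from h import *
plan(491.6,-415.2,48,100,n=2)
E
```

```text
at [ 490.7 -415.3   77.8] jawyaw 99.9 dp [  0.9   0.1 -29.8] rv [ 0.08 -0.06 -0.12] rows 2 open 91.7 F [ 0.2 -0.1  1.2] t 5.35
-0.012 -0.002 0.373 | 0.008 -0.006 -0.012
-0.012 -0.001 0.373 | 0.008 -0.006 -0.012
```

drive_tool --moves '[{"x": -0.01, "y": 0, "z": 0.25, "rx": 0, "ry": 0, "rz": 0, "claw": 1}, {"x": 0, "y": 0, "z": 0.25, "rx": 0, "ry": 0, "rz": 0, "claw": 1}, {"x": 0, "y": 0, "z": 0.24, "rx": 0, "ry": 0, "rz": 0, "claw": 1}, {"x": 0, "y": 0, "z": 0, "rx": 0, "ry": 0, "rz": 0, "claw": 1}, {"x": 0, "y": 0, "z": 0, "rx": 0, "ry": 0, "rz": 0, "claw": 0.4}]' --squeeze 18

```text
time_s: 5.77
eef_pos: [490.4, -415.9, 47.8]
tcp_rot: [-0.086, 0.996, 0.0, -0.0]
wrist_force: [0.6, -0.7, -0.0]
opening: 88.4
```

drive_tool --moves '[{"x": 0, "y": 0, "z": 0, "rx": 0, "ry": 0, "rz": 0, "claw": 0}, {"x": 0, "y": 0, "z": 0, "rx": 0, "ry": 0, "rz": 0, "claw": 0}, {"x": 0, "y": 0, "z": 0, "rx": 0, "ry": 0, "rz": 0, "claw": 0}, {"x": 0, "y": 0, "z": 0, "rx": 0, "ry": 0, "rz": 0, "claw": 0}, {"x": 0, "y": 0, "z": 0, "rx": 0, "ry": 0, "rz": 0, "claw": 0}]'

```text
time_s: 6.18
eef_pos: [490.8, -416.3, 48.6]
tcp_rot: [-0.086, 0.996, -0.0, 0.0]
wrist_force: [0.0, 1.9, -0.7]
opening: 56.6
```

```bash
python3 - <<'E'
from h import *
plan(491.6,-415.2,48,100,n=2)
E
```

```text
at [ 490.8 -416.3   48.6] jawyaw 99.8 dp [ 0.8  1.1 -0.6] rv [-0.02  0.02 -0.18] rows 2 open 56.6 F [ 0.   1.9 -0.7] t 6.18
-0.012 0.012 0.007 | -0.002 0.002 -0.018
-0.012 0.011 0.008 | -0.002 0.002 -0.018
```

drive_tool --moves '[{"x": 0, "y": 0, "z": -0.3, "rx": 0, "ry": 0, "rz": 0, "claw": 0}, {"x": 0, "y": 0, "z": -0.9, "rx": 0, "ry": 0, "rz": 0, "claw": 0}, {"x": 0, "y": 0, "z": -0.95, "rx": 0, "ry": 0, "rz": 0, "claw": 0}, {"x": 0, "y": 0, "z": -0.95, "rx": 0, "ry": 0, "rz": 0, "claw": 0}, {"x": 0, "y": 0, "z": -0.95, "rx": 0, "ry": 0, "rz": 0, "claw": 0}]'

```text
time_s: 6.6
eef_pos: [490.2, -416.0, 213.0]
tcp_rot: [-0.085, 0.996, -0.0, -0.0]
wrist_force: [1.2, -1.2, -2.6]
opening: 54.9
```

```bash
python3 - <<'E'
from h import *
plan(622,31,200,79,smax=.85)
E
```

```text
at [ 490.2 -416.   213. ] jawyaw 99.8 dp [131.8 447.  -13. ] rv [-1.00e-02 -0.00e+00  2.08e+01] rows 14 open 54.9 F [ 1.2 -1.2 -2.6] t 6.6
-0.368 0.747 0.023 | -0.0 -0.0 0.297
-0.348 0.755 0.023 | -0.0 -0.0 0.297
-0.329 0.765 0.023 | -0.0 -0.0 0.297
-0.309 0.773 0.023 | -0.0 -0.0 0.297
-0.288 0.78 0.023 | -0.0 -0.0 0.297
-0.268 0.788 0.023 | -0.0 -0.0 0.297
-0.248 0.795 0.023 | -0.0 -0.0 0.297
-0.227 0.8 0.023 | -0.0 -0.0 0.297
-0.207 0.807 0.023 | -0.0 -0.0 0.297
-0.185 0.811 0.023 | -0.0 -0.0 0.297
-0.164 0.816 0.023 | -0.0 -0.0 0.297
-0.143 0.82 0.024 | -0.0 -0.0 0.297
-0.122 0.823 0.023 | -0.0 -0.0 0.297
-0.1 0.826 0.023 | -0.0 -0.0 0.297
```

drive_tool --moves '[{"x": -0.3, "y": 0.6, "z": 0, "rx": 0, "ry": 0, "rz": 0.3, "claw": 0}, {"x": -0.35, "y": 0.76, "z": 0, "rx": 0, "ry": 0, "rz": 0.3, "claw": 0}, {"x": -0.33, "y": 0.77, "z": 0, "rx": 0, "ry": 0, "rz": 0.3, "claw": 0}, {"x": -0.31, "y": 0.77, "z": 0, "rx": 0, "ry": 0, "rz": 0.3, "claw": 0}, {"x": -0.29, "y": 0.78, "z": 0, "rx": 0, "ry": 0, "rz": 0.3, "claw": 0}]'

```text
time_s: 7.02
eef_pos: [536.4, -261.1, 211.3]
tcp_rot: [-0.019, 1.0, -0.0, 0.0]
wrist_force: [1.2, -0.2, -1.9]
opening: 55.1
```

drive_tool --moves '[{"x": -0.27, "y": 0.79, "z": 0, "rx": 0, "ry": 0, "rz": 0.3, "claw": 0}, {"x": -0.25, "y": 0.8, "z": 0, "rx": 0, "ry": 0, "rz": 0.3, "claw": 0}, {"x": -0.23, "y": 0.8, "z": 0, "rx": 0, "ry": 0, "rz": 0.3, "claw": 0}, {"x": -0.21, "y": 0.81, "z": 0, "rx": 0, "ry": 0, "rz": 0.3, "claw": 0}, {"x": -0.19, "y": 0.81, "z": 0, "rx": 0, "ry": 0, "rz": 0.3, "claw": 0}]'

```text
time_s: 7.43
eef_pos: [584.3, -101.0, 211.3]
tcp_rot: [0.046, 0.999, 0.0, 0.0]
wrist_force: [0.1, 0.4, -1.4]
opening: 54.6
```

drive_tool --moves '[{"x": -0.16, "y": 0.82, "z": 0, "rx": 0, "ry": 0, "rz": 0.3, "claw": 0}, {"x": -0.14, "y": 0.82, "z": 0, "rx": 0, "ry": 0, "rz": 0.3, "claw": 0}, {"x": -0.12, "y": 0.7, "z": 0, "rx": 0, "ry": 0, "rz": 0.3, "claw": 0}, {"x": -0.1, "y": 0.5, "z": 0, "rx": 0, "ry": 0, "rz": 0.3, "claw": 0}, {"x": 0, "y": 0.2, "z": 0, "rx": 0, "ry": 0, "rz": 0, "claw": 0}]'

```text
time_s: 7.85
eef_pos: [621.2, 20.0, 210.9]
tcp_rot: [0.096, 0.995, 0.001, 0.0]
wrist_force: [0.0, 0.5, -1.3]
opening: 55.0
```

```bash
python3 - <<'E'
from h import *
plan(622,30,130,79,n=3)
E
```

```text
at [621.2  20.  210.9] jawyaw 79.0 dp [  0.8  10.  -80.9] rv [0.11 0.01 0.02] rows 3 open 55.0 F [ 0.   0.5 -1.3] t 7.85
0.01 0.081 0.674 | 0.007 0.001 0.002
0.009 0.082 0.674 | 0.007 0.001 0.002
0.009 0.082 0.674 | 0.007 0.001 0.002
```

drive_tool --moves '[{"x": 0, "y": 0.08, "z": 0.67, "rx": 0, "ry": 0, "rz": 0, "claw": 0}, {"x": 0, "y": 0.08, "z": 0.67, "rx": 0, "ry": 0, "rz": 0, "claw": 0}, {"x": 0, "y": 0.08, "z": 0.67, "rx": 0, "ry": 0, "rz": 0, "claw": 0}, {"x": 0, "y": 0, "z": 0, "rx": 0, "ry": 0, "rz": 0, "claw": 0}, {"x": 0, "y": 0, "z": 0, "rx": 0, "ry": 0, "rz": 0, "claw": 0}]'

```text
time_s: 8.27
eef_pos: [621.3, 24.0, 129.7]
tcp_rot: [0.097, 0.995, -0.001, -0.001]
wrist_force: [-0.2, 0.3, -0.5]
opening: 55.1
```

```bash
python3 - <<'E'
from h import *
plan(621.5,30,60,79,n=3)
E
```

```text
at [621.3  24.  129.7] jawyaw 78.8 dp [  0.2   6.  -69.7] rv [-0.07 -0.15 -0.19] rows 3 open 55.1 F [-0.2  0.3 -0.5] t 8.27
0.007 0.05 0.58 | -0.005 -0.01 -0.013
0.007 0.051 0.581 | -0.005 -0.01 -0.013
0.007 0.05 0.58 | -0.005 -0.01 -0.013
```

drive_tool --moves '[{"x": 0, "y": 0.15, "z": 0.3, "rx": 0, "ry": 0, "rz": 0, "claw": 0}, {"x": 0, "y": 0, "z": 0.5, "rx": 0, "ry": 0, "rz": 0, "claw": 0}, {"x": 0, "y": 0, "z": 0.5, "rx": 0, "ry": 0, "rz": 0, "claw": 0}, {"x": 0, "y": 0, "z": 0.3, "rx": 0, "ry": 0, "rz": 0, "claw": 0}, {"x": 0, "y": 0, "z": 0, "rx": 0, "ry": 0, "rz": 0, "claw": 0}]'

```text
time_s: 8.68
eef_pos: [622.6, 30.6, 64.4]
tcp_rot: [0.097, 0.995, -0.0, -0.001]
wrist_force: [-0.5, 0.3, -2.4]
opening: 55.0
```

```bash
python3 - <<'E'
from h import *
plan(621.3,30,58,79,n=1)
E
```

```text
at [622.6  30.6  64.4] jawyaw 78.8 dp [-1.3 -0.6 -6.4] rv [-0.05 -0.14 -0.18] rows 1 open 55.0 F [-0.5  0.3 -2.4] t 8.68
0.028 -0.02 0.159 | -0.009 -0.027 -0.036
```

drive_tool --moves '[{"x": 0.02, "y": -0.01, "z": 0.08, "rx": 0, "ry": 0, "rz": 0, "claw": 0}, {"x": 0, "y": 0, "z": 0.05, "rx": 0, "ry": 0, "rz": 0, "claw": 0}, {"x": 0, "y": 0, "z": 0.02, "rx": 0, "ry": 0, "rz": 0, "claw": 0}, {"x": 0, "y": 0, "z": 0, "rx": 0, "ry": 0, "rz": 0, "claw": 0}, {"x": 0, "y": 0, "z": 0, "rx": 0, "ry": 0, "rz": 0, "claw": 0}]'

```text
time_s: 9.1
eef_pos: [623.1, 30.5, 60.6]
tcp_rot: [0.097, 0.995, 0.0, 0.001]
wrist_force: [-0.3, -0.8, -0.9]
opening: 55.1
```

drive_tool --moves '[{"x": 0, "y": 0, "z": 0.03, "rx": 0, "ry": 0, "rz": 0, "claw": 0}, {"x": 0, "y": 0, "z": 0.03, "rx": 0, "ry": 0, "rz": 0, "claw": 0}, {"x": 0, "y": 0, "z": 0, "rx": 0, "ry": 0, "rz": 0, "claw": 0}, {"x": 0, "y": 0, "z": 0, "rx": 0, "ry": 0, "rz": 0, "claw": 0}, {"x": 0, "y": 0, "z": 0, "rx": 0, "ry": 0, "rz": 0, "claw": 0}]'

```text
time_s: 9.52
eef_pos: [623.3, 30.4, 58.6]
tcp_rot: [0.097, 0.995, 0.0, 0.001]
wrist_force: [-1.3, -0.4, 6.8]
opening: 55.1
```

Contact shows at +6.8 N on z, with the TCP at 58.6 as predicted. I'll release to about 75 mm and lift.

drive_tool --moves '[{"x": 0, "y": 0, "z": -0.01, "rx": 0, "ry": 0, "rz": 0, "claw": 0.3}, {"x": 0, "y": 0, "z": 0, "rx": 0, "ry": 0, "rz": 0, "claw": 0.6}, {"x": 0, "y": 0, "z": 0, "rx": 0, "ry": 0, "rz": 0, "claw": 0.8}, {"x": 0, "y": 0, "z": 0, "rx": 0, "ry": 0, "rz": 0, "claw": 0.8}, {"x": 0, "y": 0, "z": 0, "rx": 0, "ry": 0, "rz": 0, "claw": 0.8}]'

```text
time_s: 9.93
eef_pos: [622.7, 30.5, 57.8]
tcp_rot: [0.097, 0.995, 0.0, -0.0]
wrist_force: [-0.1, 0.4, -0.3]
opening: 80.4
```

drive_tool --moves '[{"x": 0, "y": 0, "z": -0.3, "rx": 0, "ry": 0, "rz": 0, "claw": 0.8}, {"x": 0, "y": 0, "z": -0.6, "rx": 0, "ry": 0, "rz": 0, "claw": 0.8}, {"x": 0, "y": 0, "z": -0.9, "rx": 0, "ry": 0, "rz": 0, "claw": 0.8}, {"x": 0, "y": 0, "z": -0.95, "rx": 0, "ry": 0, "rz": 0, "claw": 0.8}, {"x": 0, "y": 0, "z": -0.95, "rx": 0, "ry": 0, "rz": 0, "claw": 0.8}]'

```text
time_s: 10.35
eef_pos: [622.2, 30.2, 208.3]
tcp_rot: [0.098, 0.995, -0.0, -0.0]
wrist_force: [0.9, 0.2, 0.5]
opening: 82.8
```

```bash
python3 - <<'E'
from h import *
p,d=optics.read_camera("top"); P=pts("top",d); cv2.imwrite("pics/t1.png",p[100:260,160:460])
for r in optics.cut_out("top","sample_bottle"):
    Q=P[r["region"]&(d>0)]; print(r["confidence"],r["box"],np.percentile(Q[:,2],97),Q[Q[:,2]>100].mean(0))
plan(470,-262,230,169,smax=.9)
print(robot.read_state()["joint_pos"])
E
```

```text
at [626.4  30.2 213.7] jawyaw 78.8 dp [-156.4 -292.2   16.3] rv [ 0.66  0.33 89.8 ] rows 20 open 82.5 F [ 0.8  0.3 -0.1] t 10.45
0.121 -0.396 -0.023 | 0.007 0.003 0.898
0.089 -0.405 -0.023 | 0.007 0.003 0.898
0.057 -0.41 -0.023 | 0.007 0.003 0.898
0.025 -0.413 -0.022 | 0.007 0.003 0.898
-0.008 -0.415 -0.022 | 0.007 0.003 0.898
-0.039 -0.412 -0.022 | 0.007 0.003 0.898
-0.072 -0.408 -0.022 | 0.007 0.003 0.898
-0.104 -0.401 -0.021 | 0.007 0.003 0.898
-0.135 -0.392 -0.021 | 0.007 0.003 0.898
-0.165 -0.38 -0.021 | 0.007 0.003 0.898
-0.194 -0.365 -0.021 | 0.007 0.003 0.898
-0.223 -0.35 -0.02 | 0.007 0.003 0.898
-0.249 -0.331 -0.021 | 0.007 0.003 0.898
-0.274 -0.311 -0.02 | 0.007 0.003 0.898
-0.298 -0.288 -0.021 | 0.007 0.003 0.898
-0.319 -0.264 -0.02 | 0.007 0.003 0.898
-0.339 -0.238 -0.02 | 0.007 0.003 0.898
-0.357 -0.211 -0.02 | 0.007 0.003 0.898
-0.372 -0.183 -0.02 | 0.007 0.003 0.898
-0.385 -0.153 -0.02 | 0.007 0.003 0.898
[-0.31838043  0.44509491  0.26957265  1.61185252 -0.13035436  1.09062874
  1.36044677]
```

```bash
sed -i 's/        if zt@M\[:,1\]<0: zt=-zt/        pass/' h.py; python3 - <<'E'
from h import *
plan(385,-332,230,-11,n=19)
E
```

```text
at [626.4  30.2 213.7] jawyaw 78.8 dp [-241.4 -362.2   16.3] rv [ 0.66  0.33 89.8 ] rows 19 open 82.5 F [ 0.8  0.3 -0.1] t 10.45
0.219 -0.529 -0.026 | 0.007 0.003 0.945
0.174 -0.546 -0.025 | 0.007 0.003 0.945
0.129 -0.558 -0.025 | 0.007 0.003 0.945
0.082 -0.566 -0.025 | 0.007 0.003 0.945
0.036 -0.572 -0.024 | 0.007 0.003 0.945
-0.012 -0.572 -0.024 | 0.007 0.003 0.945
-0.058 -0.57 -0.024 | 0.007 0.003 0.945
-0.106 -0.563 -0.023 | 0.007 0.003 0.945
-0.152 -0.552 -0.023 | 0.007 0.003 0.945
-0.196 -0.538 -0.023 | 0.007 0.003 0.945
-0.24 -0.52 -0.022 | 0.007 0.003 0.945
-0.282 -0.499 -0.022 | 0.007 0.003 0.945
-0.323 -0.473 -0.022 | 0.007 0.003 0.945
-0.36 -0.445 -0.022 | 0.007 0.003 0.945
-0.395 -0.415 -0.022 | 0.007 0.003 0.945
-0.429 -0.38 -0.021 | 0.007 0.003 0.945
-0.458 -0.344 -0.021 | 0.007 0.003 0.945
-0.485 -0.304 -0.022 | 0.007 0.003 0.945
-0.508 -0.264 -0.021 | 0.007 0.003 0.945
```

drive_tool --moves '[{"x": 0.22, "y": -0.53, "z": -0.03, "rx": 0, "ry": 0, "rz": 0.95, "claw": 0.4}, {"x": 0.17, "y": -0.55, "z": -0.03, "rx": 0, "ry": 0, "rz": 0.95, "claw": 0.4}, {"x": 0.13, "y": -0.56, "z": -0.03, "rx": 0, "ry": 0, "rz": 0.95, "claw": 0.4}, {"x": 0.08, "y": -0.57, "z": -0.03, "rx": 0, "ry": 0, "rz": 0.95, "claw": 0.4}, {"x": 0.04, "y": -0.57, "z": -0.03, "rx": 0, "ry": 0, "rz": 0.95, "claw": 0.4}]'

```text
time_s: 10.87
eef_pos: [558.3, -66.1, 212.4]
tcp_rot: [0.302, 0.953, 0.0, 0.0]
wrist_force: [0.5, -0.4, 0.3]
opening: 64.5
```

drive_tool --moves '[{"x": -0.01, "y": -0.57, "z": -0.03, "rx": 0, "ry": 0, "rz": 0.95, "claw": 0.4}, {"x": -0.06, "y": -0.57, "z": -0.03, "rx": 0, "ry": 0, "rz": 0.95, "claw": 0.4}, {"x": -0.11, "y": -0.56, "z": -0.03, "rx": 0, "ry": 0, "rz": 0.95, "claw": 0.4}, {"x": -0.15, "y": -0.55, "z": -0.03, "rx": 0, "ry": 0, "rz": 0.95, "claw": 0.4}, {"x": -0.2, "y": -0.54, "z": -0.03, "rx": 0, "ry": 0, "rz": 0.95, "claw": 0.4}]'

```text
time_s: 11.28
eef_pos: [494.8, -161.1, 218.4]
tcp_rot: [0.492, 0.871, 0.0, 0.0]
wrist_force: [0.4, -0.1, 1.2]
opening: 64.2
```

drive_tool --moves '[{"x": -0.24, "y": -0.52, "z": -0.02, "rx": 0, "ry": 0, "rz": 0.95, "claw": 0.4}, {"x": -0.28, "y": -0.5, "z": -0.02, "rx": 0, "ry": 0, "rz": 0.95, "claw": 0.4}, {"x": -0.32, "y": -0.47, "z": -0.02, "rx": 0, "ry": 0, "rz": 0.95, "claw": 0.4}, {"x": -0.36, "y": -0.45, "z": -0.02, "rx": 0, "ry": 0, "rz": 0.95, "claw": 0.4}, {"x": -0.4, "y": -0.42, "z": -0.02, "rx": 0, "ry": 0, "rz": 0.95, "claw": 0.4}]'

```text
time_s: 11.7
eef_pos: [430.5, -256.2, 222.4]
tcp_rot: [0.66, 0.751, 0.0, 0.0]
wrist_force: [-0.3, -0.5, 0.1]
opening: 64.1
```

drive_tool --moves '[{"x": -0.43, "y": -0.38, "z": -0.02, "rx": 0, "ry": 0, "rz": 0.95, "claw": 0.4}, {"x": -0.46, "y": -0.34, "z": -0.02, "rx": 0, "ry": 0, "rz": 0.95, "claw": 0.4}, {"x": -0.49, "y": -0.3, "z": -0.02, "rx": 0, "ry": 0, "rz": 0.95, "claw": 0.4}, {"x": -0.51, "y": -0.26, "z": -0.02, "rx": 0, "ry": 0, "rz": 0.8, "claw": 0.4}, {"x": 0, "y": 0, "z": 0, "rx": 0, "ry": 0, "rz": 0, "claw": 0.4}]'

```text
time_s: 12.12
eef_pos: [377.4, -335.7, 226.1]
tcp_rot: [0.773, 0.634, -0.0, 0.001]
wrist_force: [-0.5, -1.0, 0.5]
opening: 64.3
```

drive_tool --moves '[{"x": 0, "y": 0, "z": 0, "rx": 0, "ry": 0, "rz": 0, "claw": 0.4}, {"x": 0, "y": 0, "z": 0, "rx": 0, "ry": 0, "rz": 0, "claw": 0.4}, {"x": 0, "y": 0, "z": 0, "rx": 0, "ry": 0, "rz": 0, "claw": 0.4}, {"x": 0, "y": 0, "z": 0, "rx": 0, "ry": 0, "rz": 0, "claw": 0.4}, {"x": 0, "y": 0, "z": 0, "rx": 0, "ry": 0, "rz": 0, "claw": 0.4}]'

```text
time_s: 12.53
eef_pos: [381.0, -331.1, 225.1]
tcp_rot: [0.769, 0.639, 0.0, -0.0]
wrist_force: [-0.8, -0.5, -0.3]
opening: 64.2
```

```bash
python3 - <<'E'
from h import *
look(["vial_1","sample_bottle"],"w4")
plan(398,-262,110,-11)
E
```

```text
vial_1 0.6 [305, 113, 331, 137] ztop 56.4 n 368 mean [ 394.8 -264.5] circ [ 394.8 -264.4   11.7] rect [array([ 394.7, -264.8]), array([21.9, 22.6]), np.float64(79.2)]
at [ 380.7 -331.5  225.1] jawyaw -10.6 dp [  17.3   69.5 -115.1] rv [-0.01 -0.01  0.37] rows 4 open 64.3 F [ 0.1  0.1 -0.6] t 12.68
0.447 0.026 0.719 | -0.0 -0.0 0.019
0.447 0.026 0.72 | -0.0 -0.0 0.019
0.446 0.025 0.719 | -0.0 -0.0 0.019
0.447 0.024 0.719 | -0.0 -0.0 0.019
```

View pics/w4.png

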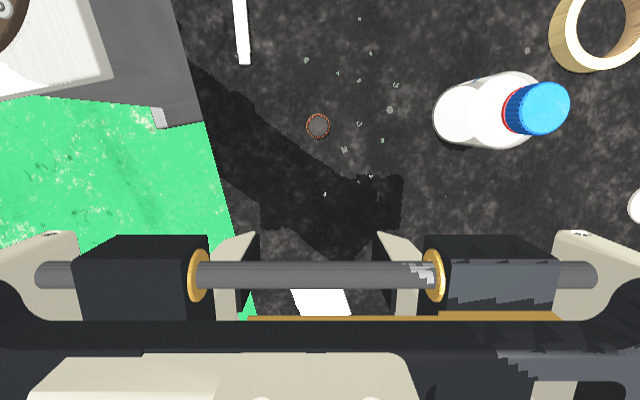

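The vial shows at pixel (318,126), which is (394.8,-264.4) mm. I'll go over it and descend to TCP z 22.

drive_tool --moves '[{"x": 0.42, "y": 0.01, "z": 0.7, "rx": 0, "ry": 0, "rz": 0.08, "claw": 0.4}, {"x": 0.42, "y": 0.01, "z": 0.7, "rx": 0, "ry": 0, "rz": 0, "claw": 0.4}, {"x": 0.42, "y": 0.01, "z": 0.7, "rx": 0, "ry": 0, "rz": 0, "claw": 0.4}, {"x": 0.42, "y": 0.01, "z": 0.7, "rx": 0, "ry": 0, "rz": 0, "claw": 0.4}, {"x": 0, "y": 0, "z": 0, "rx": 0, "ry": 0, "rz": 0, "claw": 0.4}]'

```text
time_s: 13.1
eef_pos: [393.2, -261.1, 108.9]
tcp_rot: [0.771, 0.637, -0.001, -0.004]
wrist_force: [-1.1, 1.1, -0.1]
opening: 64.3
```

drive_tool --moves '[{"x": 0, "y": 0, "z": 0, "rx": 0, "ry": 0, "rz": 0, "claw": 0.4}, {"x": 0, "y": 0, "z": 0, "rx": 0, "ry": 0, "rz": 0, "claw": 0.4}, {"x": 0, "y": 0, "z": 0, "rx": 0, "ry": 0, "rz": 0, "claw": 0.4}, {"x": 0, "y": 0, "z": 0, "rx": 0, "ry": 0, "rz": 0, "claw": 0.4}, {"x": 0, "y": 0, "z": 0, "rx": 0, "ry": 0, "rz": 0, "claw": 0.4}]'

```text
time_s: 13.52
eef_pos: [395.3, -267.1, 114.0]
tcp_rot: [0.772, 0.635, 0.0, 0.001]
wrist_force: [-0.4, -0.0, 0.6]
opening: 63.7
```

```bash
python3 - <<'E'
from h import *
plan(394.8,-264.4,22,-11,n=4)
E
```

```text
at [ 395.3 -267.1  114. ] jawyaw -11.1 dp [ -0.5   2.7 -92. ] rv [ 0.11  0.02 -0.13] rows 4 open 63.7 F [-0.4 -0.   0.6] t 13.52
0.016 -0.007 0.575 | 0.005 0.001 -0.006
0.016 -0.007 0.575 | 0.005 0.001 -0.006
0.016 -0.007 0.575 | 0.005 0.001 -0.006
0.016 -0.006 0.575 | 0.005 0.001 -0.006
```

drive_tool --moves '[{"x": 0.06, "y": -0.02, "z": 0.3, "rx": 0, "ry": 0, "rz": 0, "claw": 0.4}, {"x": 0, "y": 0, "z": 0.5, "rx": 0, "ry": 0, "rz": 0, "claw": 0.4}, {"x": 0, "y": 0, "z": 0.6, "rx": 0, "ry": 0, "rz": 0, "claw": 0.4}, {"x": 0, "y": 0, "z": 0.4, "rx": 0, "ry": 0, "rz": 0, "claw": 0.4}, {"x": 0, "y": 0, "z": 0.2, "rx": 0, "ry": 0, "rz": 0, "claw": 0.4}]'

```text
time_s: 13.93
eef_pos: [394.0, -263.6, 31.9]
tcp_rot: [0.772, 0.635, -0.0, -0.001]
wrist_force: [-0.2, 0.3, 1.0]
opening: 63.9
```

drive_tool --moves '[{"x": 0, "y": 0, "z": 0.1, "rx": 0, "ry": 0, "rz": 0, "claw": 0.4}, {"x": 0, "y": 0, "z": 0.1, "rx": 0, "ry": 0, "rz": 0, "claw": 0.4}, {"x": 0, "y": 0, "z": 0, "rx": 0, "ry": 0, "rz": 0, "claw": 0.4}, {"x": 0, "y": 0, "z": 0, "rx": 0, "ry": 0, "rz": 0, "claw": 0.4}, {"x": 0, "y": 0, "z": 0, "rx": 0, "ry": 0, "rz": 0, "claw": 0.4}]'

```text
time_s: 14.35
eef_pos: [395.0, -263.9, 25.8]
tcp_rot: [0.772, 0.636, 0.0, 0.001]
wrist_force: [-0.3, 0.1, -0.1]
opening: 64.4
```

```bash
python3 - <<'E'
from h import *
plan(394.8,-264.4,22,-11,n=1)
E
```

```text
at [ 395.  -263.9   25.8] jawyaw -11.1 dp [-0.2 -0.5 -3.8] rv [ 0.08  0.01 -0.08] rows 1 open 64.4 F [-0.3  0.1 -0.1] t 14.35
-0.013 -0.004 0.095 | 0.015 0.002 -0.015
```

drive_tool --moves '[{"x": 0, "y": 0, "z": 0.09, "rx": 0, "ry": 0, "rz": 0, "claw": 0.4}, {"x": 0, "y": 0, "z": 0, "rx": 0, "ry": 0, "rz": 0, "claw": 0.2}, {"x": 0, "y": 0, "z": 0, "rx": 0, "ry": 0, "rz": 0, "claw": 0}, {"x": 0, "y": 0, "z": 0, "rx": 0, "ry": 0, "rz": 0, "claw": -0.3}, {"x": 0, "y": 0, "z": 0, "rx": 0, "ry": 0, "rz": 0, "claw": -0.6}]' --squeeze 10

```text
time_s: 14.77
eef_pos: [394.5, -263.6, 21.6]
tcp_rot: [0.772, 0.636, 0.0, 0.0]
wrist_force: [0.7, 0.1, -0.3]
opening: 42.3
```

drive_tool --moves '[{"x": 0, "y": 0, "z": 0, "rx": 0, "ry": 0, "rz": 0, "claw": -0.6}, {"x": 0, "y": 0, "z": 0, "rx": 0, "ry": 0, "rz": 0, "claw": -0.6}, {"x": 0, "y": 0, "z": 0, "rx": 0, "ry": 0, "rz": 0, "claw": -0.6}, {"x": 0, "y": 0, "z": 0, "rx": 0, "ry": 0, "rz": 0, "claw": -0.6}, {"x": 0, "y": 0, "z": -0.2, "rx": 0, "ry": 0, "rz": 0, "claw": -0.6}]'

```text
time_s: 15.18
eef_pos: [393.8, -263.2, 28.9]
tcp_rot: [0.772, 0.636, -0.0, -0.001]
wrist_force: [0.4, 0.1, -0.1]
opening: 26.3
```

drive_tool --moves '[{"x": 0, "y": 0, "z": -0.6, "rx": 0, "ry": 0, "rz": 0, "claw": -0.6}, {"x": 0, "y": 0, "z": -0.9, "rx": 0, "ry": 0, "rz": 0, "claw": -0.6}, {"x": 0, "y": 0, "z": -0.9, "rx": 0, "ry": 0, "rz": 0, "claw": -0.6}, {"x": 0, "y": 0, "z": -0.9, "rx": 0, "ry": 0, "rz": 0, "claw": -0.6}, {"x": 0, "y": 0, "z": -0.7, "rx": 0, "ry": 0, "rz": 0, "claw": -0.6}]'

```text
time_s: 15.6
eef_pos: [394.2, -264.3, 192.4]
tcp_rot: [0.772, 0.635, 0.0, 0.001]
wrist_force: [1.5, 0.0, -0.0]
opening: 26.3
```

```bash
python3 - <<'E'
from h import *
plan(604.5,-62,180,-11,smax=.8)
E
```

```text
at [ 394.2 -264.3  192.4] jawyaw -11.1 dp [210.3 202.3 -12.4] rv [ 0.07  0.03 -0.14] rows 10 open 26.3 F [ 1.5  0.  -0. ] t 15.6
0.598 0.418 0.031 | 0.001 0.001 -0.003
0.597 0.418 0.032 | 0.001 0.001 -0.003
0.598 0.419 0.031 | 0.001 0.001 -0.003
0.597 0.418 0.031 | 0.001 0.001 -0.003
0.598 0.419 0.032 | 0.001 0.001 -0.003
0.597 0.419 0.031 | 0.001 0.001 -0.003
0.597 0.419 0.031 | 0.001 0.001 -0.003
0.597 0.419 0.032 | 0.001 0.001 -0.003
0.597 0.42 0.031 | 0.001 0.001 -0.003
0.597 0.419 0.032 | 0.001 0.001 -0.003
```

drive_tool --moves '[{"x": 0.4, "y": 0.28, "z": 0, "rx": 0, "ry": 0, "rz": 0, "claw": -0.6}, {"x": 0.6, "y": 0.42, "z": 0, "rx": 0, "ry": 0, "rz": 0, "claw": -0.6}, {"x": 0.6, "y": 0.42, "z": 0, "rx": 0, "ry": 0, "rz": 0, "claw": -0.6}, {"x": 0.6, "y": 0.42, "z": 0, "rx": 0, "ry": 0, "rz": 0, "claw": -0.6}, {"x": 0.6, "y": 0.42, "z": 0, "rx": 0, "ry": 0, "rz": 0, "claw": -0.6}]'

```text
time_s: 16.02
eef_pos: [493.5, -167.7, 190.2]
tcp_rot: [0.772, 0.635, 0.0, 0.0]
wrist_force: [0.0, -0.4, 1.0]
opening: 26.3
```

drive_tool --moves '[{"x": 0.6, "y": 0.42, "z": 0, "rx": 0, "ry": 0, "rz": 0, "claw": -0.6}, {"x": 0.6, "y": 0.42, "z": 0, "rx": 0, "ry": 0, "rz": 0, "claw": -0.6}, {"x": 0.6, "y": 0.42, "z": 0, "rx": 0, "ry": 0, "rz": 0, "claw": -0.6}, {"x": 0.6, "y": 0.42, "z": 0, "rx": 0, "ry": 0, "rz": 0, "claw": -0.6}, {"x": 0.5, "y": 0.35, "z": 0, "rx": 0, "ry": 0, "rz": 0, "claw": -0.6}]'

```text
time_s: 16.43
eef_pos: [596.0, -68.6, 189.9]
tcp_rot: [0.772, 0.636, 0.0, -0.0]
wrist_force: [-0.2, -0.1, -0.4]
opening: 26.4
```

drive_tool --moves '[{"x": 0.3, "y": 0.21, "z": 0.2, "rx": 0, "ry": 0, "rz": 0, "claw": -0.6}, {"x": 0, "y": 0, "z": 0.4, "rx": 0, "ry": 0, "rz": 0, "claw": -0.6}, {"x": 0, "y": 0, "z": 0.4, "rx": 0, "ry": 0, "rz": 0, "claw": -0.6}, {"x": 0, "y": 0, "z": 0, "rx": 0, "ry": 0, "rz": 0, "claw": -0.6}, {"x": 0, "y": 0, "z": 0, "rx": 0, "ry": 0, "rz": 0, "claw": -0.6}]'

```text
time_s: 16.85
eef_pos: [604.3, -61.0, 149.0]
tcp_rot: [0.772, 0.635, -0.001, -0.001]
wrist_force: [0.4, -0.5, -0.3]
opening: 26.0
```

```bash
python3 - <<'E'
from h import *
p,d,P=look(["sample_bottle","vial_1","stock_bottle_1"],"w5")
plan(604.5,-62,90,-11,n=3)
E
```

```text
sample_bottle 0.71 [279, 48, 357, 129] ztop 116.6 n 3494 mean [624.7  31.2] circ [624.7  31.1  20. ] rect [array([624.7,  30.7]), array([39.2, 39.4]), np.float64(44.8)]
vial_1 0.82 [292, 218, 343, 301] ztop 183.3 n 504 mean [602.6 -63.9] circ [603.5 -61.8  12.4] rect [array([602.5, -61.3]), array([23.6, 18.8]), np.float64(85.0)]
vial_1 0.68 [260, 150, 374, 235] ztop 51.1 n 6317 mean [608.1 -46.2] circ [606.  -52.8  58.2] rect [array([606.5, -53. ]), array([75.8, 92. ]), np.float64(78.9)]
at [605.9 -60.9 150.6] jawyaw -11.1 dp [ -1.4  -1.1 -60.6] rv [ 0.09 -0.02 -0.11] rows 3 open 26.0 F [ 0.2 -0.6 -0.9] t 17.05
-0.011 -0.01 0.505 | 0.006 -0.001 -0.008
-0.012 -0.011 0.506 | 0.006 -0.001 -0.008
-0.011 -0.01 0.505 | 0.006 -0.001 -0.008
```

View pics/w5.png

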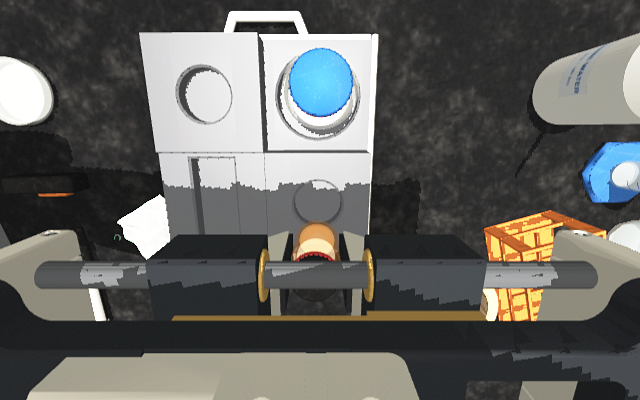

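The bottle stands in its well at pixel (319,85), with its top at z 116.6. The vial is in the grip above its well. Lowering it now.

drive_tool --moves '[{"x": -0.03, "y": -0.02, "z": 0.3, "rx": 0, "ry": 0, "rz": 0, "claw": -0.6}, {"x": 0, "y": 0, "z": 0.5, "rx": 0, "ry": 0, "rz": 0, "claw": -0.6}, {"x": 0, "y": 0, "z": 0.5, "rx": 0, "ry": 0, "rz": 0, "claw": -0.6}, {"x": 0, "y": 0, "z": 0.3, "rx": 0, "ry": 0, "rz": 0, "claw": -0.6}, {"x": 0, "y": 0, "z": 0, "rx": 0, "ry": 0, "rz": 0, "claw": -0.6}]'

```text
time_s: 17.47
eef_pos: [602.6, -61.1, 82.8]
tcp_rot: [0.772, 0.636, -0.002, -0.001]
wrist_force: [-0.3, 0.2, -0.4]
opening: 26.6
```

drive_tool --moves '[{"x": 0, "y": 0, "z": 0, "rx": 0, "ry": 0, "rz": 0, "claw": -0.6}, {"x": 0, "y": 0, "z": 0, "rx": 0, "ry": 0, "rz": 0, "claw": -0.6}, {"x": 0, "y": 0, "z": 0, "rx": 0, "ry": 0, "rz": 0, "claw": -0.6}, {"x": 0, "y": 0, "z": 0, "rx": 0, "ry": 0, "rz": 0, "claw": -0.6}, {"x": 0, "y": 0, "z": 0, "rx": 0, "ry": 0, "rz": 0, "claw": -0.6}]'

```text
time_s: 17.88
eef_pos: [605.0, -61.4, 86.3]
tcp_rot: [0.772, 0.636, 0.001, 0.0]
wrist_force: [0.3, -0.5, -0.2]
opening: 26.2
```

```bash
python3 - <<'E'
from h import *
plan(604.5,-62,58,-11,n=3)
E
```

```text
at [605.  -61.4  86.3] jawyaw -11.1 dp [ -0.5  -0.6 -28.3] rv [ 0.07 -0.02 -0.07] rows 3 open 26.2 F [ 0.3 -0.5 -0.2] t 17.88
-0.006 -0.003 0.236 | 0.005 -0.001 -0.005
-0.005 -0.003 0.235 | 0.005 -0.001 -0.005
-0.006 -0.003 0.236 | 0.005 -0.001 -0.005
```

drive_tool --moves '[{"x": -0.01, "y": 0, "z": 0.2, "rx": 0, "ry": 0, "rz": 0, "claw": -0.6}, {"x": 0, "y": 0, "z": 0.25, "rx": 0, "ry": 0, "rz": 0, "claw": -0.6}, {"x": 0, "y": 0, "z": 0.15, "rx": 0, "ry": 0, "rz": 0, "claw": -0.6}, {"x": 0, "y": 0, "z": 0.05, "rx": 0, "ry": 0, "rz": 0, "claw": -0.6}, {"x": 0, "y": 0, "z": 0, "rx": 0, "ry": 0, "rz": 0, "claw": -0.6}]'

```text
time_s: 18.3
eef_pos: [603.7, -61.7, 58.4]
tcp_rot: [0.772, 0.636, -0.001, -0.001]
wrist_force: [-0.7, 0.2, -0.6]
opening: 26.2
```

drive_tool --moves '[{"x": 0, "y": 0, "z": 0.03, "rx": 0, "ry": 0, "rz": 0, "claw": -0.6}, {"x": 0, "y": 0, "z": 0, "rx": 0, "ry": 0, "rz": 0, "claw": -0.6}, {"x": 0, "y": 0, "z": 0, "rx": 0, "ry": 0, "rz": 0, "claw": -0.6}, {"x": 0, "y": 0, "z": 0, "rx": 0, "ry": 0, "rz": 0, "claw": -0.6}, {"x": 0, "y": 0, "z": 0, "rx": 0, "ry": 0, "rz": 0, "claw": -0.6}]'

```text
time_s: 18.72
eef_pos: [604.6, -61.8, 58.6]
tcp_rot: [0.772, 0.636, 0.0, 0.0]
wrist_force: [0.2, 0.0, 0.1]
opening: 25.8
```

drive_tool --moves '[{"x": 0, "y": 0, "z": 0.03, "rx": 0, "ry": 0, "rz": 0, "claw": -0.6}, {"x": 0, "y": 0, "z": 0, "rx": 0, "ry": 0, "rz": 0, "claw": -0.6}, {"x": 0, "y": 0, "z": 0, "rx": 0, "ry": 0, "rz": 0, "claw": -0.6}, {"x": 0, "y": 0, "z": 0, "rx": 0, "ry": 0, "rz": 0, "claw": -0.6}, {"x": 0, "y": 0, "z": 0, "rx": 0, "ry": 0, "rz": 0, "claw": -0.6}]'

```text
time_s: 19.13
eef_pos: [604.8, -61.8, 57.4]
tcp_rot: [0.772, 0.636, 0.0, 0.0]
wrist_force: [-0.1, 0.8, 4.3]
opening: 26.4
```

drive_tool --moves '[{"x": 0, "y": 0, "z": 0, "rx": 0, "ry": 0, "rz": 0, "claw": -0.35}, {"x": 0, "y": 0, "z": 0, "rx": 0, "ry": 0, "rz": 0, "claw": -0.1}, {"x": 0, "y": 0, "z": 0, "rx": 0, "ry": 0, "rz": 0, "claw": 0.1}, {"x": 0, "y": 0, "z": 0, "rx": 0, "ry": 0, "rz": 0, "claw": 0.1}, {"x": 0, "y": 0, "z": 0, "rx": 0, "ry": 0, "rz": 0, "claw": 0.1}]'

```text
time_s: 19.55
eef_pos: [604.2, -61.7, 56.9]
tcp_rot: [0.772, 0.636, -0.0, -0.0]
wrist_force: [0.1, -0.2, -0.2]
opening: 49.0
```

drive_tool --moves '[{"x": 0, "y": 0, "z": -0.3, "rx": 0, "ry": 0, "rz": 0, "claw": 0.1}, {"x": 0, "y": 0, "z": -0.6, "rx": 0, "ry": 0, "rz": 0, "claw": 0.1}, {"x": 0, "y": 0, "z": -0.9, "rx": 0, "ry": 0, "rz": 0, "claw": 0.1}, {"x": 0, "y": 0, "z": -0.95, "rx": 0, "ry": 0, "rz": 0, "claw": 0.1}, {"x": 0, "y": 0, "z": -0.95, "rx": 0, "ry": 0, "rz": 0, "claw": 0.1}]'

```text
time_s: 19.97
eef_pos: [603.8, -62.2, 207.4]
tcp_rot: [0.772, 0.635, -0.0, -0.0]
wrist_force: [0.7, -0.4, -0.5]
opening: 50.4
```

```bash
python3 - <<'E'
from h import *
plan(666,283,240,79,n=19)
E
```

```text
at [603.8 -62.2 207.4] jawyaw -11.1 dp [ 62.2 345.2  32.6] rv [-4.000e-02  0.000e+00 -9.012e+01] rows 19 open 50.4 F [ 0.7 -0.4 -0.5] t 19.97
0.461 -0.007 -0.043 | -0.0 0.0 -0.949
0.461 0.031 -0.043 | -0.0 0.0 -0.949
0.456 0.069 -0.043 | -0.0 0.0 -0.949
0.449 0.106 -0.043 | -0.0 0.0 -0.949
0.439 0.143 -0.043 | -0.0 0.0 -0.949
0.425 0.179 -0.044 | -0.0 0.0 -0.949
0.409 0.214 -0.043 | -0.0 0.0 -0.949
0.39 0.246 -0.043 | -0.0 0.0 -0.949
0.369 0.278 -0.043 | -0.0 0.0 -0.949
0.344 0.308 -0.043 | -0.0 0.0 -0.949
0.317 0.335 -0.043 | -0.0 0.0 -0.949
0.289 0.36 -0.043 | -0.0 0.0 -0.949
0.257 0.383 -0.043 | -0.0 0.0 -0.949
0.226 0.402 -0.043 | -0.0 0.0 -0.949
0.191 0.42 -0.043 | -0.0 0.0 -0.949
0.156 0.435 -0.044 | -0.0 0.0 -0.949
0.119 0.445 -0.043 | -0.0 0.0 -0.949
0.082 0.455 -0.043 | -0.0 0.0 -0.949
0.044 0.459 -0.043 | -0.0 0.0 -0.949
```

```bash
python3 - <<'E'
from h import *
d=np.load("top0.npy"); P=pts("top",d).reshape(-1,3)
Q=P[(P[:,0]>560)&(P[:,0]<900)&(P[:,1]>180)&(P[:,1]<430)&(P[:,2]>12)]
for x0 in range(560,900,20):
    q=Q[(Q[:,0]>=x0)&(Q[:,0]<x0+20)]
    if len(q)>3: print(x0,len(q),"y",q[:,1].min().round(),q[:,1].max().round(),"z",np.percentile(q[:,2],[50,100]).round())
E
```

```text
560 8 y 187.0 252.0 z [15. 17.]
580 34 y 288.0 311.0 z [50. 58.]
600 22 y 287.0 311.0 z [55. 61.]
660 33 y 246.0 347.0 z [51. 60.]
680 263 y 218.0 375.0 z [57. 84.]
700 342 y 199.0 376.0 z [79. 90.]
720 307 y 199.0 377.0 z [80. 93.]
740 328 y 200.0 381.0 z [ 81. 102.]
760 837 y 180.0 430.0 z [677. 692.]
780 1957 y 180.0 430.0 z [689. 849.]
800 4695 y 180.0 430.0 z [755. 851.]
820 785 y 180.0 386.0 z [687. 815.]
840 517 y 210.0 388.0 z [145. 779.]
860 416 y 212.0 390.0 z [144. 734.]
880 208 y 216.0 393.0 z [ 97. 698.]
```

drive_tool --moves '[{"x": 0.46, "y": 0, "z": -0.04, "rx": 0, "ry": 0, "rz": -0.95, "claw": 0.4}, {"x": 0.46, "y": 0.03, "z": -0.04, "rx": 0, "ry": 0, "rz": -0.95, "claw": 0.4}, {"x": 0.46, "y": 0.07, "z": -0.04, "rx": 0, "ry": 0, "rz": -0.95, "claw": 0.4}, {"x": 0.45, "y": 0.11, "z": -0.04, "rx": 0, "ry": 0, "rz": -0.95, "claw": 0.4}, {"x": 0.44, "y": 0.14, "z": -0.04, "rx": 0, "ry": 0, "rz": -0.95, "claw": 0.4}]'

```text
time_s: 20.38
eef_pos: [621.0, 29.8, 214.3]
tcp_rot: [0.623, 0.782, 0.0, 0.0]
wrist_force: [0.1, 0.0, 0.4]
opening: 64.1
```

drive_tool --moves '[{"x": 0.42, "y": 0.18, "z": -0.04, "rx": 0, "ry": 0, "rz": -0.95, "claw": 0.4}, {"x": 0.41, "y": 0.21, "z": -0.04, "rx": 0, "ry": 0, "rz": -0.95, "claw": 0.4}, {"x": 0.39, "y": 0.25, "z": -0.04, "rx": 0, "ry": 0, "rz": -0.95, "claw": 0.4}, {"x": 0.37, "y": 0.28, "z": -0.04, "rx": 0, "ry": 0, "rz": -0.95, "claw": 0.4}, {"x": 0.34, "y": 0.31, "z": -0.04, "rx": 0, "ry": 0, "rz": -0.95, "claw": 0.4}]'

```text
time_s: 20.8
eef_pos: [637.5, 120.5, 222.3]
tcp_rot: [0.449, 0.893, 0.0, 0.0]
wrist_force: [-0.2, 0.4, 0.3]
opening: 64.4
```

drive_tool --moves '[{"x": 0.32, "y": 0.33, "z": -0.04, "rx": 0, "ry": 0, "rz": -0.95, "claw": 0.4}, {"x": 0.29, "y": 0.36, "z": -0.04, "rx": 0, "ry": 0, "rz": -0.95, "claw": 0.4}, {"x": 0.26, "y": 0.38, "z": -0.04, "rx": 0, "ry": 0, "rz": -0.95, "claw": 0.4}, {"x": 0.23, "y": 0.4, "z": -0.04, "rx": 0, "ry": 0, "rz": -0.95, "claw": 0.4}, {"x": 0.19, "y": 0.42, "z": -0.04, "rx": 0, "ry": 0, "rz": -0.95, "claw": 0.4}]'

```text
time_s: 21.22
eef_pos: [653.2, 211.2, 230.2]
tcp_rot: [0.256, 0.967, -0.0, 0.0]
wrist_force: [0.3, -0.1, 0.3]
opening: 64.1
```

drive_tool --moves '[{"x": 0.16, "y": 0.44, "z": -0.04, "rx": 0, "ry": 0, "rz": -0.95, "claw": 0.4}, {"x": 0.12, "y": 0.45, "z": 0, "rx": 0, "ry": 0, "rz": -0.95, "claw": 0.4}, {"x": 0.08, "y": 0.45, "z": 0, "rx": 0, "ry": 0, "rz": -0.95, "claw": 0.4}, {"x": 0.04, "y": 0.3, "z": 0, "rx": 0, "ry": 0, "rz": -0.9, "claw": 0.4}, {"x": 0, "y": 0, "z": 0, "rx": 0, "ry": 0, "rz": 0, "claw": 0.4}]'

```text
time_s: 21.63
eef_pos: [663.9, 280.9, 231.1]
tcp_rot: [0.093, 0.996, 0.001, -0.0]
wrist_force: [-1.4, 0.9, 0.8]
opening: 63.9
```

drive_tool --moves '[{"x": 0, "y": 0, "z": 0, "rx": 0, "ry": 0, "rz": 0, "claw": 0.4}, {"x": 0, "y": 0, "z": 0, "rx": 0, "ry": 0, "rz": 0, "claw": 0.4}, {"x": 0, "y": 0, "z": 0, "rx": 0, "ry": 0, "rz": 0, "claw": 0.4}, {"x": 0, "y": 0, "z": 0, "rx": 0, "ry": 0, "rz": 0, "claw": 0.4}, {"x": 0, "y": 0, "z": 0, "rx": 0, "ry": 0, "rz": 0, "claw": 0.4}]'

```text
time_s: 22.05
eef_pos: [664.7, 276.5, 231.0]
tcp_rot: [0.097, 0.995, -0.0, 0.0]
wrist_force: [-0.6, -0.4, -0.5]
opening: 64.5
```

```bash
python3 - <<'E'
from h import *
look(["vial_1","timer"],"w6")
plan(597,297,115,79,n=4)
E
```

```text
vial_1 0.6 [0, 180, 44, 207] ztop 84.0 n 83 mean [607.2 -53. ] circ [606.4 -56.8   9.1] rect [array([607.6, -53.8]), array([ 6.4, 18.1]), np.float64(66.7)]
vial_1 0.55 [312, 112, 336, 136] ztop 56.4 n 349 mean [596.6 301.3] circ [596.7 301.4  11.6] rect [array([596.7, 301.4]), array([20.7, 23.2]), np.float64(78.8)]
at [664.6 277.1 230.8] jawyaw 78.9 dp [ -67.6   19.9 -115.8] rv [-0.    0.   -0.12] rows 4 open 64.4 F [ 0.3 -0.8 -0.1] t 22.2
0.438 0.04 0.724 | -0.0 0.0 -0.006
0.439 0.041 0.724 | -0.0 0.0 -0.006
0.438 0.041 0.724 | -0.0 0.0 -0.006
0.438 0.041 0.723 | -0.0 0.0 -0.006
```

View pics/w6.png

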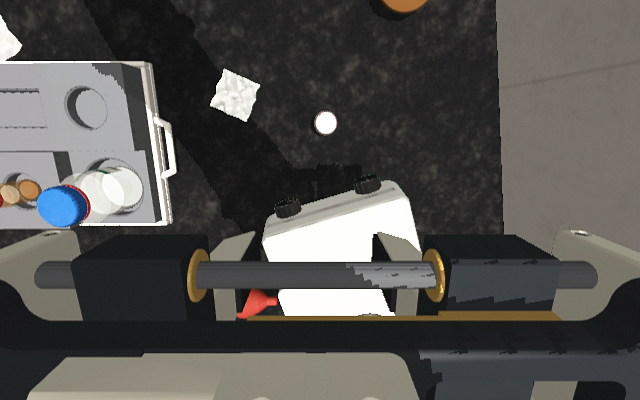

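Vial 2 shows at pixel (325,123), which is (596.7,301.4) mm. The bottle and vial 1 are upright in the caddy.

drive_tool --moves '[{"x": 0.43, "y": 0.07, "z": 0.7, "rx": 0, "ry": 0, "rz": 0, "claw": 0.4}, {"x": 0.43, "y": 0.07, "z": 0.7, "rx": 0, "ry": 0, "rz": 0, "claw": 0.4}, {"x": 0.43, "y": 0.07, "z": 0.7, "rx": 0, "ry": 0, "rz": 0, "claw": 0.4}, {"x": 0.43, "y": 0.07, "z": 0.7, "rx": 0, "ry": 0, "rz": 0, "claw": 0.4}, {"x": 0, "y": 0, "z": 0, "rx": 0, "ry": 0, "rz": 0, "claw": 0.4}]'

```text
time_s: 22.62
eef_pos: [592.3, 302.7, 112.9]
tcp_rot: [0.095, 0.995, -0.002, -0.005]
wrist_force: [-1.4, -0.5, -0.8]
opening: 64.5
```

drive_tool --moves '[{"x": 0, "y": 0, "z": 0, "rx": 0, "ry": 0, "rz": 0, "claw": 0.4}, {"x": 0, "y": 0, "z": 0, "rx": 0, "ry": 0, "rz": 0, "claw": 0.4}, {"x": 0, "y": 0, "z": 0, "rx": 0, "ry": 0, "rz": 0, "claw": 0.4}, {"x": 0, "y": 0, "z": 0, "rx": 0, "ry": 0, "rz": 0, "claw": 0.4}, {"x": 0, "y": 0, "z": 0, "rx": 0, "ry": 0, "rz": 0, "claw": 0.4}]'

```text
time_s: 23.03
eef_pos: [600.4, 301.4, 119.8]
tcp_rot: [0.097, 0.995, 0.0, 0.001]
wrist_force: [-0.0, 0.3, 0.7]
opening: 64.1
```

```bash
python3 - <<'E'
from h import *
plan(596.7,301.4,22,79,n=4)
E
```

```text
at [600.4 301.4 119.8] jawyaw 78.9 dp [ -3.7  -0.  -97.8] rv [ 0.07  0.1  -0.13] rows 4 open 64.1 F [-0.   0.3  0.7] t 23.03
0.024 -0.005 0.612 | 0.003 0.005 -0.007
0.024 -0.006 0.611 | 0.003 0.005 -0.007
0.023 -0.005 0.612 | 0.003 0.005 -0.007
0.023 -0.005 0.611 | 0.003 0.005 -0.007
```

drive_tool --moves '[{"x": 0.07, "y": -0.02, "z": 0.3, "rx": 0, "ry": 0, "rz": 0, "claw": 0.4}, {"x": 0, "y": 0, "z": 0.5, "rx": 0, "ry": 0, "rz": 0, "claw": 0.4}, {"x": 0, "y": 0, "z": 0.6, "rx": 0, "ry": 0, "rz": 0, "claw": 0.4}, {"x": 0, "y": 0, "z": 0.4, "rx": 0, "ry": 0, "rz": 0, "claw": 0.4}, {"x": 0, "y": 0, "z": 0.2, "rx": 0, "ry": 0, "rz": 0, "claw": 0.4}]'

```text
time_s: 23.45
eef_pos: [595.6, 300.8, 36.9]
tcp_rot: [0.097, 0.995, -0.001, -0.001]
wrist_force: [-0.8, -0.9, 0.0]
opening: 64.2
```

drive_tool --moves '[{"x": 0, "y": 0, "z": 0.2, "rx": 0, "ry": 0, "rz": 0, "claw": 0.4}, {"x": 0, "y": 0, "z": 0.1, "rx": 0, "ry": 0, "rz": 0, "claw": 0.4}, {"x": 0, "y": 0, "z": 0, "rx": 0, "ry": 0, "rz": 0, "claw": 0.4}, {"x": 0, "y": 0, "z": 0, "rx": 0, "ry": 0, "rz": 0, "claw": 0.4}, {"x": 0, "y": 0, "z": 0, "rx": 0, "ry": 0, "rz": 0, "claw": 0.4}]'

```text
time_s: 23.87
eef_pos: [596.9, 301.8, 27.7]
tcp_rot: [0.097, 0.995, 0.0, 0.001]
wrist_force: [0.4, 0.0, -0.0]
opening: 64.0
```

```bash
python3 - <<'E'
from h import *
plan(596.7,301.4,22,79,n=1)
E
```

```text
at [596.9 301.8  27.7] jawyaw 78.9 dp [-0.2 -0.4 -5.7] rv [ 0.06  0.07 -0.08] rows 1 open 64.0 F [ 0.4  0.  -0. ] t 23.87
0.004 -0.01 0.144 | 0.012 0.013 -0.016
```

drive_tool --moves '[{"x": 0, "y": 0, "z": 0.13, "rx": 0, "ry": 0, "rz": 0, "claw": 0.4}, {"x": 0, "y": 0, "z": 0, "rx": 0, "ry": 0, "rz": 0, "claw": 0.2}, {"x": 0, "y": 0, "z": 0, "rx": 0, "ry": 0, "rz": 0, "claw": 0}, {"x": 0, "y": 0, "z": 0, "rx": 0, "ry": 0, "rz": 0, "claw": -0.3}, {"x": 0, "y": 0, "z": 0, "rx": 0, "ry": 0, "rz": 0, "claw": -0.6}]'

```text
time_s: 24.28
eef_pos: [596.3, 301.5, 21.7]
tcp_rot: [0.097, 0.995, 0.0, 0.0]
wrist_force: [-0.7, -0.0, -1.1]
opening: 42.0
```

drive_tool --moves '[{"x": 0, "y": 0, "z": 0, "rx": 0, "ry": 0, "rz": 0, "claw": -0.6}, {"x": 0, "y": 0, "z": 0, "rx": 0, "ry": 0, "rz": 0, "claw": -0.6}, {"x": 0, "y": 0, "z": 0, "rx": 0, "ry": 0, "rz": 0, "claw": -0.6}, {"x": 0, "y": 0, "z": 0, "rx": 0, "ry": 0, "rz": 0, "claw": -0.6}, {"x": 0, "y": 0, "z": 0, "rx": 0, "ry": 0, "rz": 0, "claw": -0.6}]'

```text
time_s: 24.7
eef_pos: [596.3, 301.4, 21.6]
tcp_rot: [0.097, 0.995, 0.0, 0.0]
wrist_force: [-1.1, -0.1, 0.0]
opening: 26.2
```

drive_tool --moves '[{"x": 0, "y": 0, "z": -0.3, "rx": 0, "ry": 0, "rz": 0, "claw": -0.6}, {"x": 0, "y": 0, "z": -0.9, "rx": 0, "ry": 0, "rz": 0, "claw": -0.6}, {"x": 0, "y": 0, "z": -0.9, "rx": 0, "ry": 0, "rz": 0, "claw": -0.6}, {"x": 0, "y": 0, "z": -0.9, "rx": 0, "ry": 0, "rz": 0, "claw": -0.6}, {"x": 0, "y": 0, "z": -0.7, "rx": 0, "ry": 0, "rz": 0, "claw": -0.6}]'

```text
time_s: 25.12
eef_pos: [596.9, 301.6, 173.6]
tcp_rot: [0.097, 0.995, 0.001, 0.001]
wrist_force: [0.2, 0.2, -0.8]
opening: 26.1
```

```bash
python3 - <<'E'
from h import *
plan(530.7,48,170,79,smax=.75)
E
```

```text
at [596.9 301.6 173.6] jawyaw 78.9 dp [ -66.2 -253.6   -3.6] rv [ 0.11  0.13 -0.09] rows 9 open 26.1 F [ 0.2  0.2 -0.8] t 25.12
0.045 -0.727 0.009 | 0.002 0.003 -0.002
0.045 -0.726 0.008 | 0.002 0.003 -0.002
0.046 -0.727 0.009 | 0.002 0.003 -0.002
0.045 -0.726 0.009 | 0.002 0.003 -0.002
0.046 -0.727 0.009 | 0.002 0.003 -0.002
0.045 -0.726 0.009 | 0.002 0.003 -0.002
0.046 -0.727 0.009 | 0.002 0.003 -0.002
0.046 -0.726 0.01 | 0.002 0.003 -0.002
0.046 -0.727 0.01 | 0.002 0.003 -0.002
```

drive_tool --moves '[{"x": 0.04, "y": -0.5, "z": 0, "rx": 0, "ry": 0, "rz": 0, "claw": -0.6}, {"x": 0.05, "y": -0.75, "z": 0, "rx": 0, "ry": 0, "rz": 0, "claw": -0.6}, {"x": 0.05, "y": -0.75, "z": 0, "rx": 0, "ry": 0, "rz": 0, "claw": -0.6}, {"x": 0.05, "y": -0.75, "z": 0, "rx": 0, "ry": 0, "rz": 0, "claw": -0.6}, {"x": 0.05, "y": -0.75, "z": 0, "rx": 0, "ry": 0, "rz": 0, "claw": -0.6}]'

```text
time_s: 25.53
eef_pos: [559.5, 164.6, 170.5]
tcp_rot: [0.096, 0.995, 0.0, 0.0]
wrist_force: [0.1, -1.2, 0.6]
opening: 26.1
```

drive_tool --moves '[{"x": 0.05, "y": -0.75, "z": 0, "rx": 0, "ry": 0, "rz": 0, "claw": -0.6}, {"x": 0.05, "y": -0.75, "z": 0, "rx": 0, "ry": 0, "rz": 0, "claw": -0.6}, {"x": 0.05, "y": -0.75, "z": 0, "rx": 0, "ry": 0, "rz": 0, "claw": -0.6}, {"x": 0.05, "y": -0.5, "z": 0, "rx": 0, "ry": 0, "rz": 0, "claw": -0.6}, {"x": 0, "y": -0.25, "z": 0, "rx": 0, "ry": 0, "rz": 0, "claw": -0.6}]'

```text
time_s: 25.95
eef_pos: [528.1, 46.3, 170.5]
tcp_rot: [0.098, 0.995, -0.0, 0.0]
wrist_force: [0.2, -0.0, 0.6]
opening: 26.3
```

drive_tool --moves '[{"x": 0, "y": 0, "z": 0.3, "rx": 0, "ry": 0, "rz": 0, "claw": -0.6}, {"x": 0, "y": 0, "z": 0.5, "rx": 0, "ry": 0, "rz": 0, "claw": -0.6}, {"x": 0, "y": 0, "z": 0.4, "rx": 0, "ry": 0, "rz": 0, "claw": -0.6}, {"x": 0, "y": 0, "z": 0.2, "rx": 0, "ry": 0, "rz": 0, "claw": -0.6}, {"x": 0, "y": 0, "z": 0, "rx": 0, "ry": 0, "rz": 0, "claw": -0.6}]'

```text
time_s: 26.37
eef_pos: [528.2, 50.3, 112.3]
tcp_rot: [0.096, 0.995, -0.0, -0.001]
wrist_force: [-0.1, -0.3, 1.3]
opening: 25.9
```

drive_tool --moves '[{"x": 0, "y": 0, "z": 0, "rx": 0, "ry": 0, "rz": 0, "claw": -0.6}, {"x": 0, "y": 0, "z": 0, "rx": 0, "ry": 0, "rz": 0, "claw": -0.6}, {"x": 0, "y": 0, "z": 0, "rx": 0, "ry": 0, "rz": 0, "claw": -0.6}, {"x": 0, "y": 0, "z": 0, "rx": 0, "ry": 0, "rz": 0, "claw": -0.6}, {"x": 0, "y": 0, "z": 0, "rx": 0, "ry": 0, "rz": 0, "claw": -0.6}]'

```text
time_s: 26.78
eef_pos: [529.4, 49.8, 114.1]
tcp_rot: [0.096, 0.995, 0.0, 0.0]
wrist_force: [-0.5, 0.8, 0.5]
opening: 26.0
```

```bash
python3 - <<'E'
from h import *
p,d,P=look(["vial_1"],"w7")
plan(530.7,48,85,79,n=1)
E
```

```text
vial_1 0.67 [288, 219, 342, 301] ztop 148.3 n 504 mean [532.2  49.7] circ [529.8  49.9  11.8] rect [array([530.3,  51.2]), array([19.3, 22.9]), np.float64(69.0)]
at [529.2  49.7 113.9] jawyaw 78.9 dp [  1.5  -1.7 -28.9] rv [ 0.02  0.03 -0.08] rows 1 open 26.3 F [-0.1 -0.7  0.7] t 26.88
-0.044 -0.036 0.722 | 0.004 0.006 -0.015
```

View pics/w7.png

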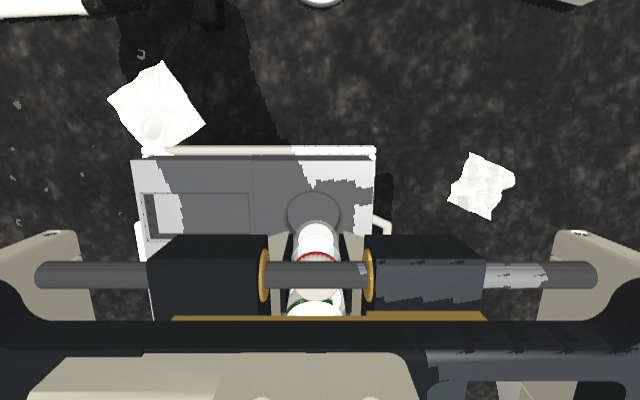

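The vial is gripped at about (315,255) px, above the well seen at (313,210).

drive_tool --moves '[{"x": -0.04, "y": -0.04, "z": 0.2, "rx": 0, "ry": 0, "rz": 0, "claw": -0.6}, {"x": 0, "y": 0, "z": 0.4, "rx": 0, "ry": 0, "rz": 0, "claw": -0.6}, {"x": 0, "y": 0, "z": 0.4, "rx": 0, "ry": 0, "rz": 0, "claw": -0.6}, {"x": 0, "y": 0, "z": 0.2, "rx": 0, "ry": 0, "rz": 0, "claw": -0.6}, {"x": 0, "y": 0, "z": 0.05, "rx": 0, "ry": 0, "rz": 0, "claw": -0.6}]'

```text
time_s: 27.3
eef_pos: [529.2, 47.5, 61.8]
tcp_rot: [0.097, 0.995, -0.0, -0.001]
wrist_force: [-0.6, -0.2, 0.0]
opening: 26.1
```

drive_tool --moves '[{"x": 0, "y": 0, "z": 0, "rx": 0, "ry": 0, "rz": 0, "claw": -0.6}, {"x": 0, "y": 0, "z": 0, "rx": 0, "ry": 0, "rz": 0, "claw": -0.6}, {"x": 0, "y": 0, "z": 0, "rx": 0, "ry": 0, "rz": 0, "claw": -0.6}, {"x": 0, "y": 0, "z": 0, "rx": 0, "ry": 0, "rz": 0, "claw": -0.6}, {"x": 0, "y": 0, "z": 0, "rx": 0, "ry": 0, "rz": 0, "claw": -0.6}]'

```text
time_s: 27.72
eef_pos: [530.7, 47.9, 64.1]
tcp_rot: [0.097, 0.995, 0.0, 0.001]
wrist_force: [0.2, 0.3, -0.3]
opening: 26.3
```

drive_tool --moves '[{"x": 0, "y": 0, "z": 0.08, "rx": 0, "ry": 0, "rz": 0, "claw": -0.6}, {"x": 0, "y": 0, "z": 0.06, "rx": 0, "ry": 0, "rz": 0, "claw": -0.6}, {"x": 0, "y": 0, "z": 0, "rx": 0, "ry": 0, "rz": 0, "claw": -0.6}, {"x": 0, "y": 0, "z": 0, "rx": 0, "ry": 0, "rz": 0, "claw": -0.6}, {"x": 0, "y": 0, "z": 0, "rx": 0, "ry": 0, "rz": 0, "claw": -0.6}]'

```text
time_s: 28.13
eef_pos: [530.2, 47.8, 57.8]
tcp_rot: [0.097, 0.995, -0.0, -0.0]
wrist_force: [-0.4, 0.2, -1.2]
opening: 26.1
```

drive_tool --moves '[{"x": 0, "y": 0, "z": 0.03, "rx": 0, "ry": 0, "rz": 0, "claw": -0.6}, {"x": 0, "y": 0, "z": 0, "rx": 0, "ry": 0, "rz": 0, "claw": -0.6}, {"x": 0, "y": 0, "z": 0, "rx": 0, "ry": 0, "rz": 0, "claw": -0.6}, {"x": 0, "y": 0, "z": 0, "rx": 0, "ry": 0, "rz": 0, "claw": -0.6}, {"x": 0, "y": 0, "z": 0, "rx": 0, "ry": 0, "rz": 0, "claw": -0.6}]'

```text
time_s: 28.55
eef_pos: [530.6, 47.7, 57.2]
tcp_rot: [0.097, 0.995, 0.0, 0.0]
wrist_force: [-1.2, -0.1, 6.3]
opening: 26.0
```

Contact at z 57.2. Releasing and lifting.

drive_tool --moves '[{"x": 0, "y": 0, "z": 0, "rx": 0, "ry": 0, "rz": 0, "claw": -0.35}, {"x": 0, "y": 0, "z": 0, "rx": 0, "ry": 0, "rz": 0, "claw": -0.1}, {"x": 0, "y": 0, "z": 0, "rx": 0, "ry": 0, "rz": 0, "claw": 0.1}, {"x": 0, "y": 0, "z": 0, "rx": 0, "ry": 0, "rz": 0, "claw": 0.1}, {"x": 0, "y": 0, "z": 0, "rx": 0, "ry": 0, "rz": 0, "claw": 0.1}]'

```text
time_s: 28.97
eef_pos: [530.2, 47.8, 56.6]
tcp_rot: [0.096, 0.995, -0.0, -0.0]
wrist_force: [0.6, -0.6, 0.0]
opening: 48.8
```

drive_tool --moves '[{"x": 0, "y": 0, "z": -0.3, "rx": 0, "ry": 0, "rz": 0, "claw": 0.1}, {"x": 0, "y": 0, "z": -0.6, "rx": 0, "ry": 0, "rz": 0, "claw": 0.1}, {"x": 0, "y": 0, "z": -0.9, "rx": 0, "ry": 0, "rz": 0, "claw": 0.1}, {"x": 0, "y": 0, "z": -0.95, "rx": 0, "ry": 0, "rz": 0, "claw": 0.1}, {"x": 0, "y": 0, "z": -0.95, "rx": 0, "ry": 0, "rz": 0, "claw": 0.1}]'

```text
time_s: 29.38
eef_pos: [529.7, 47.6, 206.1]
tcp_rot: [0.097, 0.995, -0.0, -0.001]
wrist_force: [1.1, -0.1, -0.2]
opening: 50.3
```

```bash
python3 - <<'E'
from h import *
p,d=optics.read_camera("top"); P=pts("top",d); cv2.imwrite("pics/t2.png",cv2.resize(p[140:260,170:330],(800,600)))
for r in optics.cut_out("top","timer"):
    Q=P[r["region"]&(d>0)]; Q=Q[Q[:,2]>45]
    if len(Q)>10:print(r["confidence"],r["box"],Q.mean(0),cv2.minAreaRect(Q[:,:2].astype(np.float32)))
d=np.load("top0.npy");P=pts("top",d)
k=(np.hypot(P[...,0]-394,P[...,1]-260)<60)&(P[...,2]>45);Q=P[k]; print(len(Q),Q.mean(0),cv2.minAreaRect(Q[:,:2].astype(np.float32)))
E
```

```text
0.7 [217.3, 228.0, 242.3, 238.9] [394.04399472 262.01837266  60.52681211] ((393.49041748046875, 262.34600830078125), (65.346435546875, 22.104740142822266), 65.89337921142578)
131 [393.8366752  261.18192108  60.36368545] ((393.3633117675781, 261.6780090332031), (65.54554748535156, 22.13619613647461), 66.4264907836914)
```

View pics/t2.png

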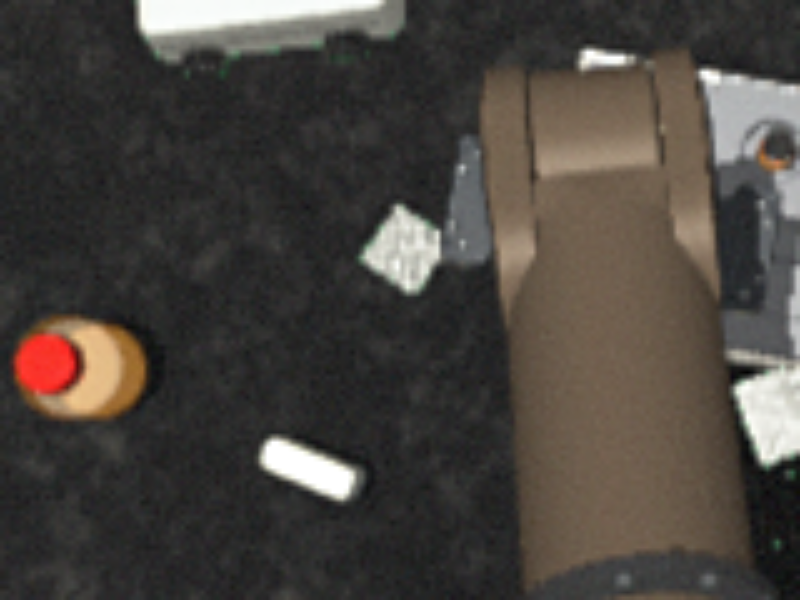

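```bash
python3 - <<'E'
from h import *
plan(366,198,225,-24,n=21)
E
```

```text
at [533.7  48.  210.7] jawyaw 78.9 dp [-167.7  150.    14.3] rv [  0.63   0.16 102.91] rows 21 open 50.2 F [ 0.7 -0.2 -0.3] t 29.48
0.23 0.137 -0.019 | 0.006 0.002 0.98
0.241 0.117 -0.018 | 0.006 0.002 0.98
0.25 0.095 -0.019 | 0.006 0.002 0.98
0.257 0.074 -0.018 | 0.006 0.002 0.98
0.263 0.052 -0.019 | 0.006 0.002 0.98
0.266 0.029 -0.019 | 0.006 0.002 0.98
0.268 0.006 -0.018 | 0.006 0.002 0.98
0.267 -0.016 -0.019 | 0.006 0.002 0.98
0.265 -0.04 -0.018 | 0.006 0.002 0.98
0.261 -0.062 -0.019 | 0.006 0.002 0.98
0.254 -0.084 -0.018 | 0.006 0.002 0.98
0.246 -0.105 -0.018 | 0.006 0.002 0.98
0.236 -0.126 -0.018 | 0.006 0.002 0.98
0.225 -0.146 -0.018 | 0.006 0.002 0.98
0.211 -0.164 -0.018 | 0.006 0.002 0.98
0.197 -0.182 -0.018 | 0.006 0.002 0.98
0.18 -0.198 -0.017 | 0.006 0.002 0.98
0.163 -0.213 -0.018 | 0.006 0.002 0.98
0.144 -0.226 -0.017 | 0.006 0.002 0.98
0.124 -0.237 -0.017 | 0.006 0.002 0.98
0.103 -0.247 -0.017 | 0.006 0.002 0.98
```

drive_tool --moves '[{"x": 0.23, "y": 0.14, "z": -0.05, "rx": 0, "ry": 0, "rz": 0.98, "claw": 0.4}, {"x": 0.24, "y": 0.12, "z": -0.05, "rx": 0, "ry": 0, "rz": 0.98, "claw": 0.4}, {"x": 0.25, "y": 0.1, "z": -0.05, "rx": 0, "ry": 0, "rz": 0.98, "claw": 0.4}, {"x": 0.26, "y": 0.07, "z": -0.05, "rx": 0, "ry": 0, "rz": 0.98, "claw": 0.4}, {"x": 0.26, "y": 0.05, "z": -0.05, "rx": 0, "ry": 0, "rz": 0.98, "claw": 0.4}]'

```text
time_s: 29.9
eef_pos: [489.8, 84.0, 214.5]
tcp_rot: [0.308, 0.952, -0.0, -0.0]
wrist_force: [0.6, 1.0, -0.6]
opening: 64.0
```

drive_tool --moves '[{"x": 0.27, "y": 0.03, "z": -0.02, "rx": 0, "ry": 0, "rz": 0.98, "claw": 0.4}, {"x": 0.27, "y": 0.01, "z": -0.02, "rx": 0, "ry": 0, "rz": 0.98, "claw": 0.4}, {"x": 0.27, "y": -0.02, "z": -0.02, "rx": 0, "ry": 0, "rz": 0.98, "claw": 0.4}, {"x": 0.27, "y": -0.04, "z": -0.02, "rx": 0, "ry": 0, "rz": 0.98, "claw": 0.4}, {"x": 0.26, "y": -0.06, "z": -0.02, "rx": 0, "ry": 0, "rz": 0.98, "claw": 0.4}]'

```text
time_s: 30.32
eef_pos: [449.6, 120.1, 218.5]
tcp_rot: [0.502, 0.865, -0.0, -0.0]
wrist_force: [-0.3, -0.2, -0.9]
opening: 64.4
```

drive_tool --moves '[{"x": 0.25, "y": -0.08, "z": 0, "rx": 0, "ry": 0, "rz": 0.98, "claw": 0.4}, {"x": 0.25, "y": -0.11, "z": 0, "rx": 0, "ry": 0, "rz": 0.98, "claw": 0.4}, {"x": 0.24, "y": -0.13, "z": 0, "rx": 0, "ry": 0, "rz": 0.98, "claw": 0.4}, {"x": 0.22, "y": -0.15, "z": 0, "rx": 0, "ry": 0, "rz": 0.98, "claw": 0.4}, {"x": 0.21, "y": -0.16, "z": 0, "rx": 0, "ry": 0, "rz": 0.98, "claw": 0.4}]'

```text
time_s: 30.73
eef_pos: [409.5, 155.6, 218.5]
tcp_rot: [0.674, 0.738, -0.0, -0.0]
wrist_force: [0.1, -0.4, -0.0]
opening: 64.4
```

drive_tool --moves '[{"x": 0.2, "y": -0.18, "z": 0, "rx": 0, "ry": 0, "rz": 0.98, "claw": 0.4}, {"x": 0.18, "y": -0.2, "z": 0, "rx": 0, "ry": 0, "rz": 0.98, "claw": 0.4}, {"x": 0.16, "y": -0.21, "z": 0, "rx": 0, "ry": 0, "rz": 0.98, "claw": 0.4}, {"x": 0.14, "y": -0.23, "z": 0, "rx": 0, "ry": 0, "rz": 0.98, "claw": 0.4}, {"x": 0.12, "y": -0.24, "z": 0, "rx": 0, "ry": 0, "rz": 0.98, "claw": 0.4}]'

```text
time_s: 31.15
eef_pos: [369.4, 191.0, 218.5]
tcp_rot: [0.816, 0.578, -0.0, -0.0]
wrist_force: [-0.3, -0.1, -0.1]
opening: 64.5
```

drive_tool --moves '[{"x": 0.1, "y": -0.25, "z": 0, "rx": 0, "ry": 0, "rz": 0.98, "claw": 0.4}, {"x": 0, "y": 0, "z": 0, "rx": 0, "ry": 0, "rz": 0, "claw": 0.4}, {"x": 0, "y": 0, "z": 0, "rx": 0, "ry": 0, "rz": 0, "claw": 0.4}, {"x": 0, "y": 0, "z": 0, "rx": 0, "ry": 0, "rz": 0, "claw": 0.4}, {"x": 0, "y": 0, "z": 0, "rx": 0, "ry": 0, "rz": 0, "claw": 0.4}]'

```text
time_s: 31.57
eef_pos: [362.3, 197.3, 218.7]
tcp_rot: [0.838, 0.545, 0.0, 0.0]
wrist_force: [0.5, -0.0, 0.9]
opening: 64.2
```

```bash
python3 - <<'E'
from h import *
look(["timer"],"w8")
plan(394,261.5,130,-24,n=4)
E
```

```text
timer 0.67 [303, 88, 325, 151] ztop 63.1 n 1320 mean [391.  264.8] circ [391.1 263.9  33. ] rect [array([390.8, 264.3]), array([64.8, 21.3]), np.float64(65.5)]
at [362.2 197.4 218.7] jawyaw -24.0 dp [ 31.8  64.1 -88.7] rv [0.01 0.   0.03] rows 4 open 64.5 F [-0.3  0.6 -0. ] t 31.67
0.447 0.019 0.554 | 0.0 0.0 0.002
0.446 0.018 0.555 | 0.0 0.0 0.002
0.447 0.018 0.554 | 0.0 0.0 0.002
0.447 0.019 0.554 | 0.0 0.0 0.002
```

View pics/w8.png

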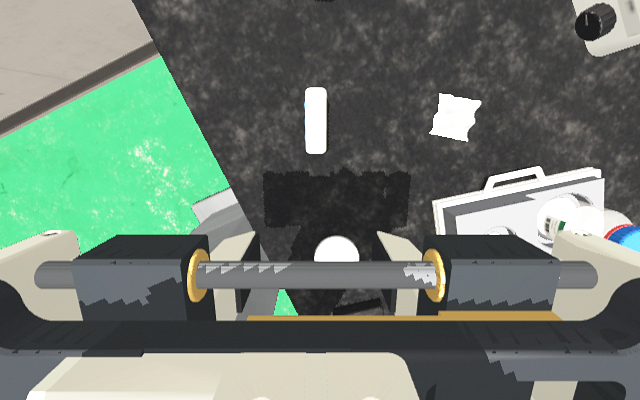

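The timer shows at pixel (316,120), at (391,264) mm, with its long axis at about 66°, so a jaw yaw of -24° fits.

```bash
python3 - <<'E'
from h import *
plan(391,264.1,120,-24,n=5)
E
```

```text
at [362.2 197.4 218.7] jawyaw -24.0 dp [ 28.8  66.7 -98.7] rv [0.01 0.   0.03] rows 5 open 64.5 F [-0.3  0.6 -0. ] t 31.67
0.363 -0.004 0.493 | 0.0 0.0 0.001
0.363 -0.004 0.494 | 0.0 0.0 0.001
0.364 -0.005 0.493 | 0.0 0.0 0.001
0.363 -0.004 0.494 | 0.0 0.0 0.001
0.363 -0.004 0.493 | 0.0 0.0 0.001
```

drive_tool --moves '[{"x": 0.36, "y": 0, "z": 0.49, "rx": 0, "ry": 0, "rz": 0, "claw": 0.4}, {"x": 0.37, "y": 0, "z": 0.49, "rx": 0, "ry": 0, "rz": 0, "claw": 0.4}, {"x": 0.36, "y": -0.02, "z": 0.49, "rx": 0, "ry": 0, "rz": 0, "claw": 0.4}, {"x": 0.37, "y": 0, "z": 0.49, "rx": 0, "ry": 0, "rz": 0, "claw": 0.4}, {"x": 0.36, "y": 0, "z": 0.49, "rx": 0, "ry": 0, "rz": 0, "claw": 0.4}]'

```text
time_s: 32.08
eef_pos: [391.3, 265.1, 119.8]
tcp_rot: [0.838, 0.545, 0.0, 0.0]
wrist_force: [-0.4, -0.7, 0.1]
opening: 64.3
```

drive_tool --moves '[{"x": 0, "y": 0, "z": 0, "rx": 0, "ry": 0, "rz": 0, "claw": 0.4}, {"x": 0, "y": 0, "z": 0, "rx": 0, "ry": 0, "rz": 0, "claw": 0.4}, {"x": 0, "y": 0, "z": 0, "rx": 0, "ry": 0, "rz": 0, "claw": 0.4}, {"x": 0, "y": 0, "z": 0, "rx": 0, "ry": 0, "rz": 0, "claw": 0.4}, {"x": 0, "y": 0, "z": 0, "rx": 0, "ry": 0, "rz": 0, "claw": 0.4}]'

```text
time_s: 32.5
eef_pos: [391.0, 264.4, 121.8]
tcp_rot: [0.839, 0.545, 0.001, -0.0]
wrist_force: [-0.6, -0.0, 0.4]
opening: 64.3
```

```bash
python3 - <<'E'
from h import *
plan(391,264.1,25,-24,n=4)
E
```

```text
at [391.  264.4 121.8] jawyaw -24.0 dp [ -0.   -0.3 -96.8] rv [ 0.03 -0.09 -0.01] rows 4 open 64.3 F [-0.6 -0.   0.4] t 32.5
-0.003 0.0 0.605 | 0.001 -0.005 -0.001
-0.002 0.001 0.605 | 0.001 -0.005 -0.001
-0.002 0.0 0.605 | 0.001 -0.005 -0.001
-0.002 0.0 0.605 | 0.001 -0.005 -0.001
```

drive_tool --moves '[{"x": 0, "y": 0, "z": 0.4, "rx": 0, "ry": 0, "rz": 0, "claw": 0.4}, {"x": 0, "y": 0, "z": 0.7, "rx": 0, "ry": 0, "rz": 0, "claw": 0.4}, {"x": 0, "y": 0, "z": 0.7, "rx": 0, "ry": 0, "rz": 0, "claw": 0.4}, {"x": 0, "y": 0, "z": 0.4, "rx": 0, "ry": 0, "rz": 0, "claw": 0.4}, {"x": 0, "y": 0, "z": 0.15, "rx": 0, "ry": 0, "rz": 0, "claw": 0.4}]'

```text
time_s: 32.92
eef_pos: [389.8, 263.8, 25.5]
tcp_rot: [0.839, 0.545, -0.001, 0.0]
wrist_force: [-0.5, -0.2, 0.6]
opening: 64.2
```

drive_tool --moves '[{"x": 0, "y": 0, "z": 0, "rx": 0, "ry": 0, "rz": 0, "claw": 0.4}, {"x": 0, "y": 0, "z": 0, "rx": 0, "ry": 0, "rz": 0, "claw": 0.2}, {"x": 0, "y": 0, "z": 0, "rx": 0, "ry": 0, "rz": 0, "claw": 0}, {"x": 0, "y": 0, "z": 0, "rx": 0, "ry": 0, "rz": 0, "claw": -0.2}, {"x": 0, "y": 0, "z": 0, "rx": 0, "ry": 0, "rz": 0, "claw": -0.35}]' --squeeze 12

```text
time_s: 33.33
eef_pos: [391.2, 265.2, 27.7]
tcp_rot: [0.839, 0.545, 0.001, -0.0]
wrist_force: [0.6, 0.2, 0.3]
opening: 42.2
```

drive_tool --moves '[{"x": 0, "y": 0, "z": 0, "rx": 0, "ry": 0, "rz": 0, "claw": -0.7}, {"x": 0, "y": 0, "z": 0, "rx": 0, "ry": 0, "rz": 0, "claw": -0.7}, {"x": 0, "y": 0, "z": 0, "rx": 0, "ry": 0, "rz": 0, "claw": -0.7}, {"x": 0, "y": 0, "z": 0, "rx": 0, "ry": 0, "rz": 0, "claw": -0.7}, {"x": 0, "y": 0, "z": 0, "rx": 0, "ry": 0, "rz": 0, "claw": -0.7}]'

```text
time_s: 33.75
eef_pos: [390.8, 264.8, 26.9]
tcp_rot: [0.839, 0.545, 0.0, -0.0]
wrist_force: [-1.3, -1.0, 4.0]
opening: 21.8
```

drive_tool --moves '[{"x": 0, "y": 0, "z": -0.3, "rx": 0, "ry": 0, "rz": 0, "claw": -0.7}, {"x": 0, "y": 0, "z": -0.9, "rx": 0, "ry": 0, "rz": 0, "claw": -0.7}, {"x": 0, "y": 0, "z": -0.9, "rx": 0, "ry": 0, "rz": 0, "claw": -0.7}, {"x": 0, "y": 0, "z": -0.9, "rx": 0, "ry": 0, "rz": 0, "claw": -0.7}, {"x": 0, "y": 0, "z": -0.5, "rx": 0, "ry": 0, "rz": 0, "claw": -0.7}]'

```text
time_s: 34.17
eef_pos: [391.6, 265.1, 170.0]
tcp_rot: [0.839, 0.545, 0.002, -0.0]
wrist_force: [-0.2, 1.5, 0.1]
opening: 21.9
```

```bash
python3 - <<'E'
from h import *
plan(513.2,-43.7,170,-11,smax=.75)
E
```

```text
at [391.6 265.1 170. ] jawyaw -24.0 dp [ 121.6 -308.8   -0. ] rv [  0.1   -0.16 -13.01] rows 12 open 21.9 F [-0.2  1.5  0.1] t 34.17
-0.485 0.493 -0.001 | 0.002 -0.003 -0.217
-0.493 0.484 -0.0 | 0.002 -0.003 -0.217
-0.503 0.474 -0.001 | 0.002 -0.003 -0.217
-0.512 0.465 -0.0 | 0.002 -0.003 -0.217
-0.521 0.455 -0.001 | 0.002 -0.003 -0.217
-0.529 0.445 -0.0 | 0.002 -0.003 -0.217
-0.537 0.435 -0.001 | 0.002 -0.003 -0.217
-0.545 0.424 0.0 | 0.002 -0.003 -0.217
-0.554 0.415 -0.0 | 0.002 -0.003 -0.217
-0.561 0.403 -0.0 | 0.002 -0.003 -0.217
-0.569 0.393 -0.0 | 0.002 -0.003 -0.217
-0.576 0.383 -0.0 | 0.002 -0.003 -0.217
```

drive_tool --moves '[{"x": -0.3, "y": 0.3, "z": 0, "rx": 0, "ry": 0, "rz": -0.21, "claw": -0.7}, {"x": -0.5, "y": 0.48, "z": 0, "rx": 0, "ry": 0, "rz": -0.22, "claw": -0.7}, {"x": -0.5, "y": 0.47, "z": 0, "rx": 0, "ry": 0, "rz": -0.22, "claw": -0.7}, {"x": -0.51, "y": 0.47, "z": 0, "rx": 0, "ry": 0, "rz": -0.22, "claw": -0.7}, {"x": -0.52, "y": 0.46, "z": 0, "rx": 0, "ry": 0, "rz": -0.22, "claw": -0.7}]'

```text
time_s: 34.58
eef_pos: [437.4, 144.7, 166.7]
tcp_rot: [0.811, 0.585, -0.0, -0.0]
wrist_force: [0.6, -0.1, -0.9]
opening: 22.5
```

drive_tool --moves '[{"x": -0.53, "y": 0.45, "z": 0, "rx": 0, "ry": 0, "rz": -0.22, "claw": -0.7}, {"x": -0.54, "y": 0.44, "z": 0, "rx": 0, "ry": 0, "rz": -0.22, "claw": -0.7}, {"x": -0.54, "y": 0.42, "z": 0, "rx": 0, "ry": 0, "rz": -0.22, "claw": -0.7}, {"x": -0.55, "y": 0.42, "z": 0, "rx": 0, "ry": 0, "rz": -0.22, "claw": -0.7}, {"x": -0.56, "y": 0.4, "z": 0, "rx": 0, "ry": 0, "rz": -0.22, "claw": -0.7}]'

```text
time_s: 35.0
eef_pos: [488.7, 16.1, 166.6]
tcp_rot: [0.782, 0.623, -0.0, -0.0]
wrist_force: [0.1, -0.0, -0.7]
opening: 22.1
```

drive_tool --moves '[{"x": -0.57, "y": 0.39, "z": 0, "rx": 0, "ry": 0, "rz": -0.22, "claw": -0.7}, {"x": -0.5, "y": 0.38, "z": 0, "rx": 0, "ry": 0, "rz": -0.22, "claw": -0.7}, {"x": -0.2, "y": 0.15, "z": 0, "rx": 0, "ry": 0, "rz": 0, "claw": -0.7}, {"x": 0, "y": 0, "z": 0.3, "rx": 0, "ry": 0, "rz": 0, "claw": -0.7}, {"x": 0, "y": 0, "z": 0.3, "rx": 0, "ry": 0, "rz": 0, "claw": -0.7}]'

```text
time_s: 35.42
eef_pos: [514.3, -40.6, 142.7]
tcp_rot: [0.771, 0.636, 0.0, 0.0]
wrist_force: [0.1, -0.1, -0.9]
opening: 22.1
```

drive_tool --moves '[{"x": 0, "y": 0, "z": 0, "rx": 0, "ry": 0, "rz": 0, "claw": -0.7}, {"x": 0, "y": 0, "z": 0, "rx": 0, "ry": 0, "rz": 0, "claw": -0.7}, {"x": 0, "y": 0, "z": 0, "rx": 0, "ry": 0, "rz": 0, "claw": -0.7}, {"x": 0, "y": 0, "z": 0, "rx": 0, "ry": 0, "rz": 0, "claw": -0.7}, {"x": 0, "y": 0, "z": 0, "rx": 0, "ry": 0, "rz": 0, "claw": -0.7}]'

```text
time_s: 35.83
eef_pos: [514.0, -39.6, 143.3]
tcp_rot: [0.771, 0.637, 0.0, 0.0]
wrist_force: [0.0, -0.1, -0.6]
opening: 21.8
```

```bash
python3 - <<'E'
from h import *
p,d,P=look(["timer","vial_1","sample_bottle"],"w9")
plan(513.2,-43.7,90,-11,n=2)
E
```

```text
timer 0.81 [291, 186, 340, 314] ztop 179.2 n 3342 mean [515.4 -29.1] circ [513.8 -33.8  27.5] rect [array([514.8, -33.2]), array([52.7, 21.8]), np.float64(79.7)]
vial_1 0.89 [295, 74, 336, 115] ztop 92.4 n 968 mean [531.5  48. ] circ [531.4  48.   11.9] rect [array([531.5,  48.2]), array([22.6, 23. ]), np.float64(23.8)]
vial_1 0.8 [402, 195, 461, 236] ztop 91.9 n 567 mean [603.8 -59.5] circ [604.1 -62.4  12. ] rect [array([604.8, -59.5]), array([17.1, 23.9]), np.float64(77.1)]
sample_bottle 0.97 [387, 50, 513, 138] ztop 116.4 n 3674 mean [623.4  31.6] circ [624.6  31.2  20.1] rect [array([623.6,  31.3]), array([38.7, 38.7]), np.float64(32.8)]
at [513.9 -39.9 143. ] jawyaw -10.8 dp [ -0.7  -3.8 -53. ] rv [ 0.02 -0.01  0.18] rows 2 open 21.8 F [ 0.7  0.3 -0.7] t 36.03
-0.049 0.0 0.662 | 0.002 -0.001 0.018
-0.049 0.001 0.662 | 0.002 -0.001 0.018
```

View pics/w9.png

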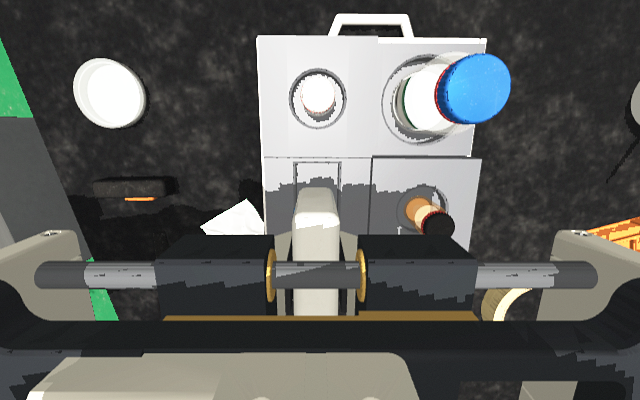

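The timer is held straight above the slot, and its far edge puts its centre on the TCP. Both vials (319,95) and (430,215) and the bottle stand in their wells. Lowering it.

drive_tool --moves '[{"x": -0.1, "y": 0, "z": 0.3, "rx": 0, "ry": 0, "rz": 0.04, "claw": -0.7}, {"x": 0, "y": 0, "z": 0.5, "rx": 0, "ry": 0, "rz": 0, "claw": -0.7}, {"x": 0, "y": 0, "z": 0.5, "rx": 0, "ry": 0, "rz": 0, "claw": -0.7}, {"x": 0, "y": 0, "z": 0.3, "rx": 0, "ry": 0, "rz": 0, "claw": -0.7}, {"x": 0, "y": 0, "z": 0, "rx": 0, "ry": 0, "rz": 0, "claw": -0.7}]'

```text
time_s: 36.45
eef_pos: [511.4, -43.7, 76.7]
tcp_rot: [0.772, 0.636, -0.002, -0.001]
wrist_force: [-0.8, 0.1, 0.0]
opening: 21.9
```

drive_tool --moves '[{"x": 0, "y": 0, "z": 0, "rx": 0, "ry": 0, "rz": 0, "claw": -0.7}, {"x": 0, "y": 0, "z": 0, "rx": 0, "ry": 0, "rz": 0, "claw": -0.7}, {"x": 0, "y": 0, "z": 0, "rx": 0, "ry": 0, "rz": 0, "claw": -0.7}, {"x": 0, "y": 0, "z": 0, "rx": 0, "ry": 0, "rz": 0, "claw": -0.7}, {"x": 0, "y": 0, "z": 0, "rx": 0, "ry": 0, "rz": 0, "claw": -0.7}]'

```text
time_s: 36.87
eef_pos: [513.5, -43.8, 79.4]
tcp_rot: [0.772, 0.636, 0.001, 0.0]
wrist_force: [-0.3, 0.1, -0.0]
opening: 22.1
```

```bash
python3 - <<'E'
from h import *
plan(513.2,-43.7,57,-11,n=1)
E
```

```text
at [513.5 -43.8  79.4] jawyaw -11.0 dp [ -0.3   0.1 -22.4] rv [ 0.07 -0.03 -0.02] rows 1 open 22.1 F [-0.3  0.1 -0. ] t 36.87
0.001 -0.008 0.56 | 0.014 -0.005 -0.004
```

drive_tool --moves '[{"x": 0, "y": 0, "z": 0.15, "rx": 0, "ry": 0, "rz": 0, "claw": -0.7}, {"x": 0, "y": 0, "z": 0.2, "rx": 0, "ry": 0, "rz": 0, "claw": -0.7}, {"x": 0, "y": 0, "z": 0.12, "rx": 0, "ry": 0, "rz": 0, "claw": -0.7}, {"x": 0, "y": 0, "z": 0.05, "rx": 0, "ry": 0, "rz": 0, "claw": -0.7}, {"x": 0, "y": 0, "z": 0, "rx": 0, "ry": 0, "rz": 0, "claw": -0.7}]'

```text
time_s: 37.28
eef_pos: [512.4, -43.9, 57.1]
tcp_rot: [0.772, 0.636, -0.001, -0.0]
wrist_force: [-0.3, 0.4, -0.0]
opening: 22.3
```

drive_tool --moves '[{"x": 0, "y": 0, "z": 0.04, "rx": 0, "ry": 0, "rz": 0, "claw": -0.7}, {"x": 0, "y": 0, "z": 0, "rx": 0, "ry": 0, "rz": 0, "claw": -0.7}, {"x": 0, "y": 0, "z": 0, "rx": 0, "ry": 0, "rz": 0, "claw": -0.7}, {"x": 0, "y": 0, "z": 0, "rx": 0, "ry": 0, "rz": 0, "claw": -0.7}, {"x": 0, "y": 0, "z": 0, "rx": 0, "ry": 0, "rz": 0, "claw": -0.7}]'

```text
time_s: 37.7
eef_pos: [512.8, -43.9, 56.3]
tcp_rot: [0.772, 0.636, -0.0, -0.0]
wrist_force: [-1.3, 0.2, 1.4]
opening: 22.1
```

drive_tool --moves '[{"x": 0, "y": 0, "z": 0.025, "rx": 0, "ry": 0, "rz": 0, "claw": -0.7}, {"x": 0, "y": 0, "z": 0, "rx": 0, "ry": 0, "rz": 0, "claw": -0.7}, {"x": 0, "y": 0, "z": 0, "rx": 0, "ry": 0, "rz": 0, "claw": -0.7}, {"x": 0, "y": 0, "z": 0, "rx": 0, "ry": 0, "rz": 0, "claw": -0.7}, {"x": 0, "y": 0, "z": 0, "rx": 0, "ry": 0, "rz": 0, "claw": -0.7}]'

```text
time_s: 38.12
eef_pos: [512.9, -43.9, 55.8]
tcp_rot: [0.772, 0.636, 0.0, -0.0]
wrist_force: [-3.8, 1.0, 10.8]
opening: 22.0
```

Firm contact at 10.8 N, at the expected height. Releasing and lifting.

drive_tool --moves '[{"x": 0, "y": 0, "z": -0.02, "rx": 0, "ry": 0, "rz": 0, "claw": -0.45}, {"x": 0, "y": 0, "z": 0, "rx": 0, "ry": 0, "rz": 0, "claw": -0.2}, {"x": 0, "y": 0, "z": 0, "rx": 0, "ry": 0, "rz": 0, "claw": 0}, {"x": 0, "y": 0, "z": 0, "rx": 0, "ry": 0, "rz": 0, "claw": 0}, {"x": 0, "y": 0, "z": 0, "rx": 0, "ry": 0, "rz": 0, "claw": 0}]'

```text
time_s: 38.53
eef_pos: [513.1, -43.8, 56.0]
tcp_rot: [0.772, 0.636, -0.0, 0.0]
wrist_force: [-0.2, 0.1, -0.2]
opening: 44.6
```

drive_tool --moves '[{"x": 0, "y": 0, "z": -0.3, "rx": 0, "ry": 0, "rz": 0, "claw": 0}, {"x": 0, "y": 0, "z": -0.6, "rx": 0, "ry": 0, "rz": 0, "claw": 0}, {"x": 0, "y": 0, "z": -0.9, "rx": 0, "ry": 0, "rz": 0, "claw": 0}, {"x": 0, "y": 0, "z": -0.95, "rx": 0, "ry": 0, "rz": 0, "claw": 0}, {"x": 0, "y": 0, "z": -0.95, "rx": 0, "ry": 0, "rz": 0, "claw": 0}]'

```text
time_s: 38.95
eef_pos: [512.4, -44.1, 205.4]
tcp_rot: [0.772, 0.636, -0.001, -0.0]
wrist_force: [0.4, 0.7, -0.3]
opening: 46.0
```

drive_tool --moves '[{"x": -0.9, "y": 0, "z": -0.3, "rx": 0, "ry": 0, "rz": 0, "claw": 0}, {"x": -0.9, "y": 0, "z": -0.3, "rx": 0, "ry": 0, "rz": 0, "claw": 0}, {"x": -0.9, "y": 0, "z": -0.3, "rx": 0, "ry": 0, "rz": 0, "claw": 0}, {"x": 0, "y": 0, "z": 0, "rx": 0, "ry": 0, "rz": 0, "claw": 0}, {"x": 0, "y": 0, "z": 0, "rx": 0, "ry": 0, "rz": 0, "claw": 0}]'

```text
time_s: 39.37
eef_pos: [492.1, -152.3, 240.9]
tcp_rot: [0.773, 0.634, 0.001, 0.001]
wrist_force: [-0.1, 0.8, -0.7]
opening: 45.6
```

```bash
python3 - <<'E'
from h import *
p,d,P=look(["timer","vial_1","sample_bottle","stock_bottle_1"],"w10")
p,d=optics.read_camera("scene"); cv2.imwrite("pics/s2.png",p)
E
```

```text
timer 0.9 [300, 44, 324, 115] ztop 93.1 n 1502 mean [512.1 -44.2] circ [512.8 -45.   33. ] rect [array([511.6, -44.8]), array([64.5, 21.5]), np.float64(79.2)]
vial_1 0.72 [383, 70, 426, 99] ztop 92.2 n 482 mean [603.4 -62.8] circ [603.9 -63.1  11.9] rect [array([603.7, -62.7]), array([22.2, 22.5]), np.float64(78.0)]
sample_bottle 0.83 [372, 1, 431, 28] ztop 83.1 n 134 mean [618.3   6. ] circ [619.4   8.3  15.1] rect [array([619. ,   6.1]), array([ 4.6, 30.2]), np.float64(78.6)]
stock_bottle_1 0.39 [379, 233, 396, 242] ztop 37.5 n 7 mean [ 576.4 -248.6] circ [ 576.5 -248.6    1.7] rect [array([ 576.5, -248.5]), array([0.8, 3.3]), np.float64(82.7)]
```

View pics/w10.png

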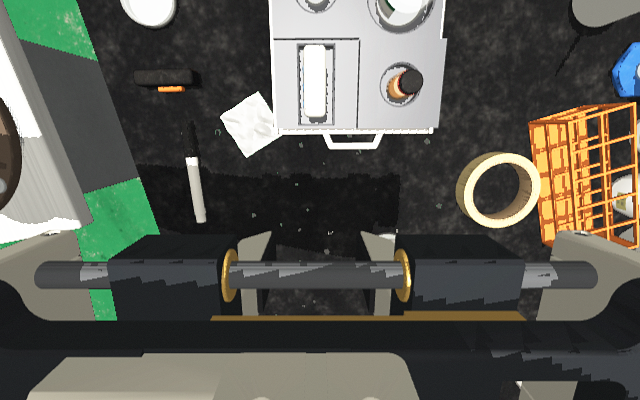

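View pics/s2.png

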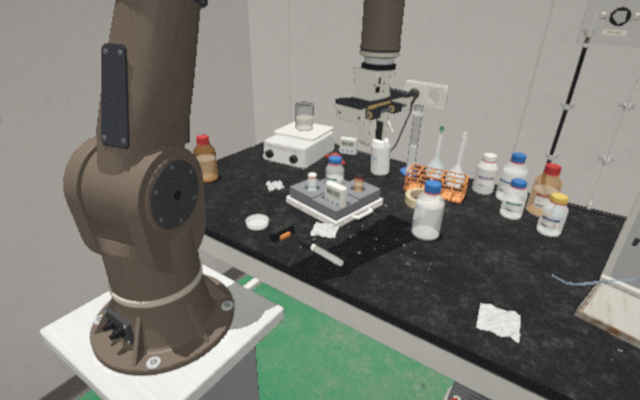

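All four items are seated: the timer at (312,80) in the wrist view, both vials and the bottle. In the scene view both stock bottles stand where they were, at (205,160) and (428,212). Handing in.

```bash
python3 -c "
from bench import robot
print(robot.hand_in(), robot.read_state()['time_s'])"
```

```text
the job is handed in; nothing more can be done
the job is handed in; nothing more can be done
```

The caddy is packed and handed in at about 39.5 s of the 128 s allowed. The sample bottle, both vials and the timer each stand upright in their own wells, placed in that order.

- **Seating:** measured top heights were 116.4 mm for the bottle (116 expected), about 92 mm for both vials (91 expected) and 93 mm for the timer (92 expected). All were within about 3 mm of their well centres.
- **Bystanders:** the last scene picture shows both stock bottles standing where they were and nothing toppled. The gripper was open and clear of everything.
- **Forces:** the highest wrist force I saw was about 11.5 N, when setting the timer down; it was read at the end of each move call, not continuously.
- **Failed or weaker checks:** my first four move calls were refused for missing fields, and the arm did not move. In the last wrist view the bottle and second vial were only partly in frame, so their heights come from the picture just before the timer was set down. The stock bottles were checked by eye there, not measured again.

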